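# Pull the drain plug of a food warmer

### The job

The wet-heat food warmer is to be drained and descaled. Slide or carry the catch pan in under the drain spout so that the spout's mouth is well inside the pan, then unscrew the brass wing plug (anticlockwise) out of the spout, draw it clear, and lay it in the small round steel dish without dropping it. Leave the pan standing under the spout and do not disturb the other things on the counter.

Things in the scene. Friction and masses are not known exactly. Their poses are not given: they have to be found in the camera images.
- warmer: Stainless steel counter-top food warmer (bain-marie), fixed. Origin on the counter under its middle, z up; its front faces its own -x. Casing 360 deep (x) x 340 wide (y), 100 to 300 mm high, front panel at x = -180 mm, lid handle up to 341 mm. Four legs 32 mm thick at x, y = +-145 mm; free space 100 mm high under the casing.
- control_box (a point): Middle of the lower front edge of the grey control box, 300 mm wide and 72 mm high, that projects 55 mm from the front panel (to x = -235 mm of the warmer, z 216 to 288 mm), right over the drain spout. A gripper pointing straight down at the plug strikes it: come from the front, leaning 30 to 45 degrees, fingers pointing down and in.
- drain_mouth (a point): Centre of the mouth of the horizontal drain spout (48 mm outside, 33 mm inside diameter), 55 mm in front of the front panel, its axis 150 mm above the counter. Axes are the warmer's: x points into the spout, -x out of it towards the front.
- plug: Loose brass plug, 0.2 kg, screwed into the spout. Own +x runs along its axis, inwards; origin on the axis at the inner face of its 38 mm flange (4 mm thick), at the start on the drain mouth, axes as the warmer's. Inwards: 31 mm round for 24 mm, then thread, end at x = +48 mm. Turning about its own -x (anticlockwise seen from the front) unscrews it; it stays where it is left.
- plug_head (a point): Centre of the plug's square hub, on the axis 15 mm outside (-x of) the plug's origin. Hub 26 x 26 mm, x = -26 to -4 mm, flats square to the plug's y and z. The thread brings the plug out 16 mm per turn and lets go after about 0.8 turn; before that pulling does nothing. After 1 turn it has come out 13 to 17 mm, droops up to 4 degrees and slides straight out by hand, clear 50 mm out.
- plug_wing (a point): Tip of the plug's wing on its own +z, 34 mm from the axis; a like wing lies opposite (-z). Wings are flat, 10 mm thick (y), 14 mm deep (x = -26 to -12 mm of the plug), upright at the start. The upper wing must first go to the warmer's +y (left as one faces its front). 0.5 to 3 N at a wing tip turns the plug: it can be pushed round with closed fingertips.
- plug_mid (a point): Middle of the plug's length, on its axis, 11 mm inside (+x of) the plug's origin.
- pan: Loose open aluminium catch pan, 0.4 kg, 140 (x) x 170 (y) x 45 mm high, walls 4 mm; origin at the centre of its underside, z up. A flat black handle, 20 mm wide and 14 mm thick, sticks out to its own -x, 85 to 170 mm from the centre, at 27 to 41 mm height. It slides easily on the counter.
- pan_grip (a point): Middle of the pan's handle, 127.5 mm from the pan's origin along its -x and 34 mm above its underside.
- dish: Loose round stainless steel dish, 0.35 kg, 150 mm across at the rim, 26 mm high, flat floor 120 mm across and 4 mm above the counter. Origin at the centre of its underside. The plug is to lie in it.
- tea_glass: Bystander: tea glass on a 96 mm saucer, 83 mm high; origin centre of underside. Leave alone.
- salt: Bystander: salt shaker 44 mm across, 80 mm high; origin centre of underside. Leave alone.
- mug: Bystander: blue mug 80 mm across, 90 mm high; origin centre of underside. Leave alone.
- turner: Bystander: kitchen turner lying flat, 260 mm long along its x, 65 mm wide; origin at its middle underneath. Leave alone.
Things that resemble listed ones, but are neither listed nor needed, are in the scene too. Several things have the shape of the plug; the one meant has the colours described above.

How it is judged (in metres and radians):
On the way, in this order (a step that is already met when the one before it is completed fails the run):
1. the pan stands under the drain mouth, with the plug still screwed in (x of drain_mouth in the frame of pan between -0.05 and 0.05 m and y of drain_mouth in the frame of pan between -0.06 and 0.06 m and height (world z) of pan below 0.01 m and angle between pan's own z axis and vertical below 0.1 rad and linear speed of pan below 0.03 m/s and x of plug in the frame of drain_mouth above -0.006 m), for 0.2 s.
2. the plug is unscrewed and drawn clear of the spout (x of plug in the frame of drain_mouth below -0.05 m), for 0.1 s.
At the end, for the whole second after the job is handed in: The plug lies at rest in the dish (its middle within 50 mm of the dish's axis, under 45 mm above its underside); dish and pan stand flat on the counter, the drain mouth over the pan's inside (within 50 mm of its centre along its x, 60 mm along its y) (x of drain_mouth in the frame of pan between -0.05 and 0.05 m and y of drain_mouth in the frame of pan between -0.06 and 0.06 m and height (world z) of each of pan, dish below 0.01 m and angle between each of pan, dish's own z axis and vertical below 0.1 rad and horizontal distance between plug_mid and dish below 0.05 m and z of plug_mid in the frame of dish between 0.005 and 0.045 m and linear speed of each of plug, pan below 0.02 m/s); the robot touches nothing.
It fails at once if the plug is dropped: it falls freely, out of the gripper, faster than 0.8 m/s (a fall of more than about 30 mm) (linear speed of plug above 0.8 m/s and contact force between the fingers and plug below 0.05 N).
It fails at once if a bystander is moved more than 30 mm (distance of any of tea_glass, salt, mug, turner from where it was at the start of the episode above 0.03 m).
It fails at once if a bystander is tipped over (angle between any of tea_glass, salt, mug, turner's own z axis and vertical above 0.5 rad).
It also fails if it takes over 72 s, if anything falls off the work surface, if the arm or the gripper's body presses on something with over 40 N, if the wrist force passes 120 N, or if a joint passes its speed limit or range.

### The arm

A 7-joint arm with a two-finger parallel gripper is mounted at the origin on the work surface. World frame = base frame: x ahead of the robot, y to its left, z up, the work surface at z = 0. Lengths are in mm, angles in rad, forces in N, time in s.
With the tool pointing down it reaches from about 400 to 850 mm from the base axis. Payload 4.5 kg.
Tool frame: the origin (TCP) lies on the front face of the gripper's body, between the roots of the fingers; the fingertips stand 64 mm ahead of it and the grasp point (between the pads) lies 45 mm ahead of it; z points along the fingers, y is the direction in which the jaws open and shut (so a half turn about z gives the same grasp; the last joint's range is limited). The gripper opens to 88 mm and grips with 3 to 60 N. Pads are 18 mm wide; open, the fingers measure 123 mm over their backs; the gripper's body (75 mm by 187 mm) begins 45 mm behind the grasp point.
Start: joints at [-1.191, 0.689, -0.195, 1.565, 0.157, 0.902, -0.215], TCP at [211.824, 588.029, 302.743] pointing down, gripper open.
Joint ranges: [-3.01, 3.01], [-0.46, 2.08], [-1.47, 1.51], [0.13, 2.56], [-1, 4.14], [0.04, 2.09], [-2.66, 2.66]. Speed limits (rad/s): [2.57, 2.57, 3.14, 3.14, 3.14, 3.14, 3.14].

### API

Orientations are given as a unit quaternion [x, y, z, w].
In Python, from plant import arm, optics, nets gives the robot as it stands.
- The arm moves only by the tool send_rows, never from a script. Its argument "commands" is a list of rows, each a list of 2 entries, a list of its own where there are three numbers: the shift along the tool's x, y, z in units of 800 mm (1.0 is 800 mm), then the turn, a rotation vector about the tool's x, y, z in units of 360 degrees (1.0 is 360 degrees). In form: [[[tx, ty, tz], [wx, wy, wz]], ...]. A call has 1 to 12 rows; each row is the pose to reach, as a shift and turn from the pose commanded when the call began, along the tool's axes at that moment, turning the shorter way round; what a row does not reach only later rows make up. A row lasts 1/8 s, in which the tool goes at most 62.5 mm and 10.7 degrees, less where a joint would pass 70% of its speed; a pose out of reach is approached as far as the arm can. A call with a number of a shift or a turn outside -1 to 1 is refused whole. A call with a gripper value outside its range is refused whole. "hand" is the gripper command: -1 is shut, 1 is fully open, values between are in proportion, set as the call begins (left out, the last holds). The fingers move at their own pace and stop on an object; the grip force is fixed at half the most. Time passes only in rows, so rows that repeat a pose let the fingers close. It gives the time, the measured TCP pose, the force and the opening at its end, in the units of the state.
- arm.observe(): the state, without advancing time (a new reading comes with each control period).
- optics.read_camera(name): name is "scene" or "top"; returns a dict with "frame" (400x640x3 uint8, red, green, blue), "intrinsics" (3x3 intrinsics, pixels), "camera_from_world" (4x4, takes a point from world to camera coordinates). Camera axes: x right, y down, z forward; pixel columns grow to the right and rows downward; lengths in mm; the calibration is good to about 2 mm. A picture is of the moment at which its call begins. There is no depth.
- arm.close_job(): hands the job in, once; it reports no verdict.
Trained networks look in the newest picture that a camera, given by its name, has taken for a name from the list of things; names that differ only in an ending like _2 or _b are one class to them, and where a whole thing is asked for, a point or a joint stands for the part that bears it (a point fixed in the world has none). Each returns a list of dicts, best first, with "score" (0 to 1); they miss things now and then, are a little off and sometimes report something else, mostly with a low value. They report only what shows in the picture. A call takes as long as a camera call. They do not tell look-alikes from the thing itself.
- nets.find_in(query, camera): "rect" ([left, top, right, bottom] in pixels, round what is visible of it).
- nets.outline_of(query, camera): "pixels" (400x640 bool, what is visible of it) and "rect" ([left, top, right, bottom] in pixels, round what is visible of it).
The state is a dict: "clock": time; "joint_pos": joint angles; "qvel": joint speeds; "effort": joint torques, N m; "position": TCP position; "ee_rot": TCP orientation; "wrist_force": force on the tool from outside, world axes, zero at the start; "moment": the same for the moment, N m; "opening": finger opening in mm.
Only numpy, scipy, OpenCV 4.12 (cv2) and the standard library are available. Lean on these libraries where they do the work, as an engineer would, in place of code of your own. Each camera call takes 0.05 s, during which the arm holds its last target.

## Working session

There is one attempt and no reset: what is moved stays moved. The work goes in short steps, Python scripts to look and compute and a tool call to move; the robot and the scene stay as the last step left them, time stands still between calls to the robot, and variables do not carry over. Pictures are saved under pics/ and viewed, and the job is handed in when it is done.

Besides the shell and the picture viewer there is one more tool, called after "Request:" as name([rows], argument=value, ...), one row to a line, values as JSON. send_rows: Moves the arm, as the interface text tells. Shifts and turns lie within -1 to 1; 1 stands for 800 mm of shift or 360 degrees of turn. Its arguments: {"type":"object","properties":{"commands":{"type":"array","items":{"type":"array"}},"hand":{"type":"number"}},"required":["commands"]}

```bash
mkdir -p pics; ls
python3 - <<'E'
from plant import arm, optics, nets
import cv2, numpy as np, json
print(arm.observe())
for c in ("scene","top"):
    d=optics.read_camera(c)
    cv2.imwrite(f"pics/{c}0.png",d["frame"][:,:,::-1])
    np.savez(f"{c}.npz",K=d["intrinsics"],T=d["camera_from_world"])
    print(c,np.round(d["intrinsics"],1).tolist(),np.round(d["camera_from_world"],4).tolist())
    for q in ["warmer","control_box","drain_mouth","plug","pan","pan_grip","dish","tea_glass","salt","mug","turner"]:
        try: print(q,[(round(r["score"],2),np.round(r["rect"]).tolist()) for r in nets.find_in(q,c)][:5])
        except Exception as e: print(q,e)
E
```

```text
pics
{'clock': 0.0, 'joint_pos': array([-1.19124274,  0.68995898, -0.19450489,  1.56635901,  0.15727665,
        0.90246866, -0.21510437]), 'qvel': array([-1.69499160e-04,  1.37215934e-04,  7.79062137e-04, -2.28566211e-04,
        7.06028370e-04,  4.79608074e-05,  1.73501115e-04]), 'effort': array([-7.44747431e-04, -5.27554071e+01, -1.26679089e+00, -1.53425592e+01,
       -5.25124662e-02,  6.49346039e-03,  1.86396787e-04]), 'position': array([211.6788435 , 587.51337674, 301.92129013]), 'ee_rot': array([ 1.71987170e-01,  9.85098776e-01, -8.97698894e-04, -9.68601982e-05]), 'wrist_force': array([-0.50592456, -0.09227274, -0.16722845]), 'moment': array([ 0.01062087, -0.0338402 ,  0.00890536]), 'opening': 87.53820531821295}
scene [[404.4, 0.0, 323.4], [0.0, 404.4, 197.3], [0.0, 0.0, 1.0]] [[-0.4274, 0.904, -0.0104, 173.3802], [0.6484, 0.2985, -0.7003, -249.6259], [-0.6299, -0.3061, -0.7138, 1429.1741], [0.0, 0.0, 0.0, 1.0]]
warmer [(0.77, [69.0, 59.0, 292.0, 247.0])]
control_box [(0.79, [70.0, 53.0, 292.0, 245.0])]
drain_mouth [(0.71, [72.0, 62.0, 291.0, 246.0])]
plug [(0.81, [418.0, 194.
[... 608 characters left out ...]
-0.1004, 520.1801], [0.1002, 0.0189, -0.9948, 1253.224], [0.0, 0.0, 0.0, 1.0]]
warmer [(0.57, [380.0, 114.0, 589.0, 293.0])]
control_box [(0.77, [379.0, 112.0, 590.0, 288.0]), (0.49, [243.0, 133.0, 296.0, 179.0])]
drain_mouth [(0.6, [382.0, 115.0, 584.0, 291.0])]
plug [(0.58, [371.0, 191.0, 382.0, 199.0]), (0.54, [223.0, 259.0, 253.0, 292.0])]
pan [(0.81, [239.0, 194.0, 329.0, 268.0]), (0.15, [300.0, 118.0, 329.0, 150.0])]
pan_grip [(0.91, [238.0, 195.0, 328.0, 266.0])]
dish [(0.61, [241.0, 133.0, 293.0, 182.0])]
tea_glass [(0.69, [302.0, 119.0, 330.0, 151.0])]
salt [(0.64, [195.0, 216.0, 217.0, 234.0])]
mug [(0.82, [157.0, 263.0, 204.0, 298.0])]
turner [(0.89, [192.0, 109.0, 216.0, 198.0])]
```

View pics/scene0.png

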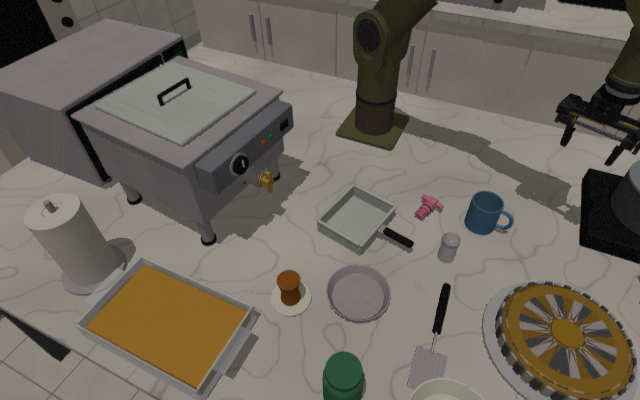

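View pics/top0.png

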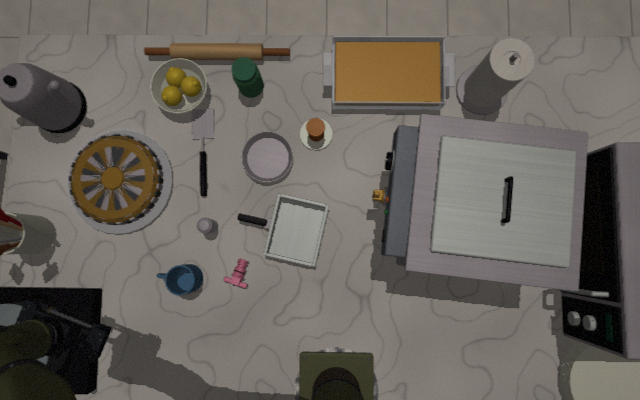

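Run:
```python
import cv2
a=cv2.imread("pics/scene0.png");b=cv2.imread("pics/top0.png")
cv2.imwrite("pics/s_crop.png",cv2.resize(a[130:270,230:450],None,fx=3.6,fy=3.6,interpolation=cv2.INTER_CUBIC))
cv2.imwrite("pics/t_crop.png",cv2.resize(b[150:300,220:400],None,fx=4,fy=4,interpolation=cv2.INTER_CUBIC))
```

```text
(no output)
```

View pics/s_crop.png

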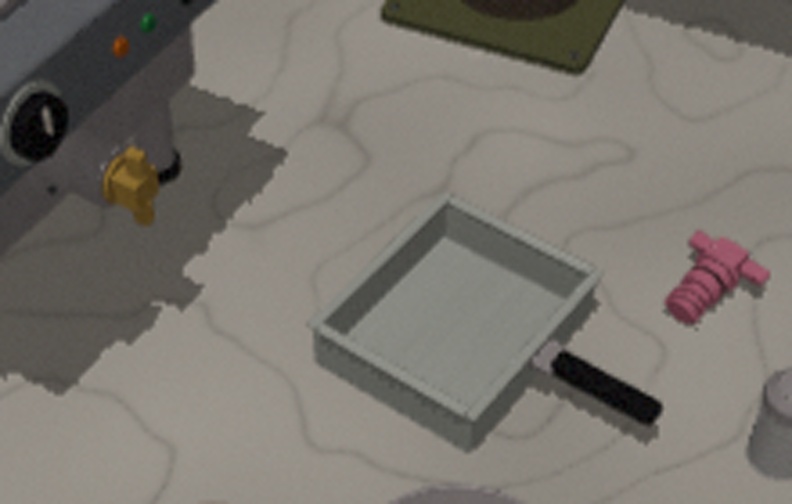

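View pics/t_crop.png

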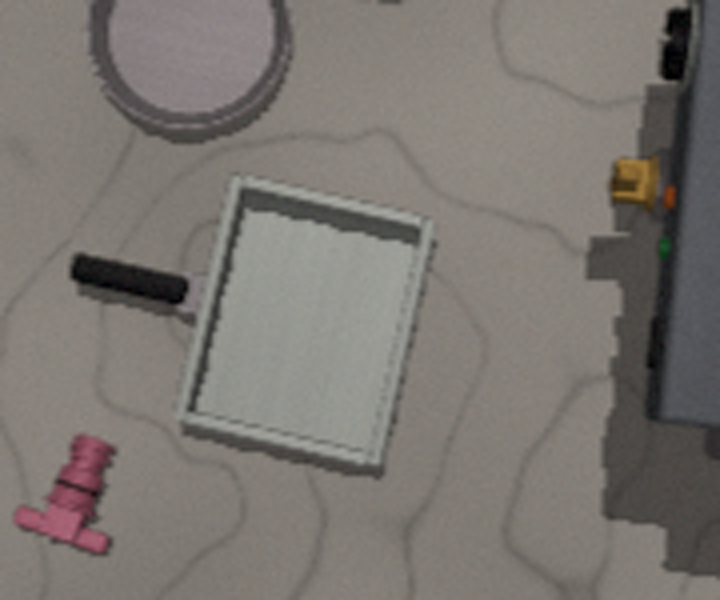

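Run:
```python
import cv2
a=cv2.imread("pics/scene0.png");b=cv2.imread("pics/top0.png")
cv2.imwrite("pics/c1.png",cv2.resize(a[70:250,60:300],None,fx=3.3,fy=3.3,interpolation=cv2.INTER_CUBIC))
cv2.imwrite("pics/c2.png",cv2.resize(b[105:300,365:595],None,fx=3,fy=3,interpolation=cv2.INTER_CUBIC))
```

```text
(no output)
```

View pics/c1.png

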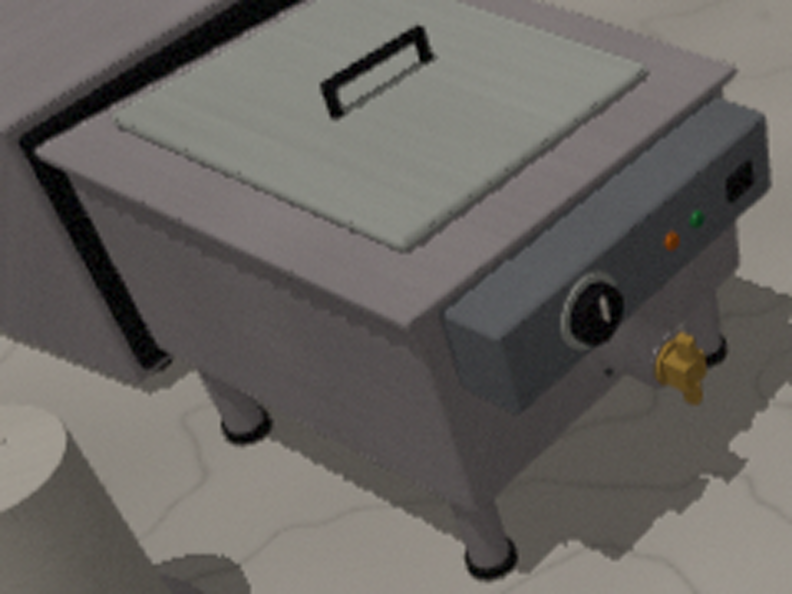

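View pics/c2.png

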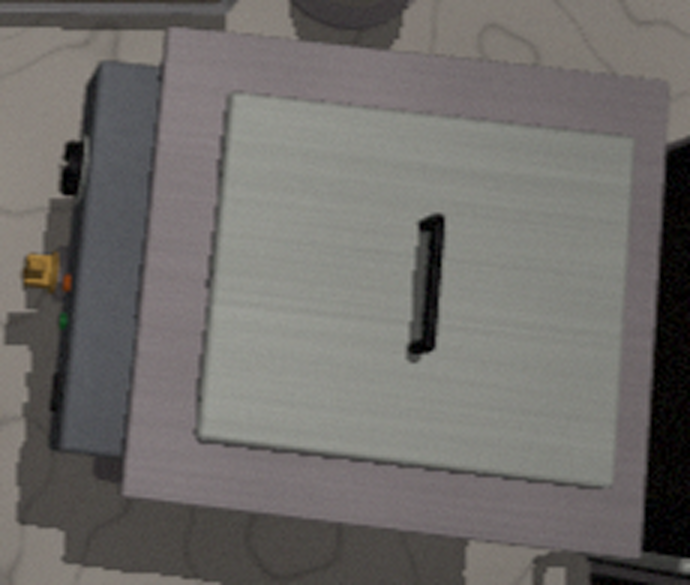

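```bash
cat > h.py <<'E'
import numpy as np, cv2
from scipy.optimize import least_squares
from scipy.spatial.transform import Rotation as R
C={c:np.load(f"{c}.npz") for c in ("scene","top")}
def proj(P,c):
    P=np.atleast_2d(P).astype(float);K,T=C[c]["K"],C[c]["T"]
    q=P@T[:3,:3].T+T[:3,3]; q=q@K.T; return q[:,:2]/q[:,2:]
def ray(uv,c,z):
    K,T=C[c]["K"],C[c]["T"];d=T[:3,:3].T@np.linalg.inv(K)@np.r_[uv,1.];o=-T[:3,:3].T@T[:3,3]
    return o+d*(z-o[2])/d[2]
def pose(p,L):
    c,s=np.cos(p[2]),np.sin(p[2]);L=np.atleast_2d(L).astype(float)
    return np.c_[p[0]+c*L[:,0]-s*L[:,1],p[1]+s*L[:,0]+c*L[:,1],L[:,2]]
def fit(obs,p0):
    f=lambda p:np.concatenate([(proj(pose(p,l),c)-uv).ravel() for c,l,uv in obs])
    return least_squares(f,p0,loss="soft_l1"),f
E
python3 - <<'E'
from h import *
s=lambda u,v:(u/3.3+60,v/3.3+70); t=lambda u,v:(u/3+365,v/3+105)
obs=[("scene",(-235,150,288),s(500,335)),("scene",(-235,150,216),s(517,411)),("scene",(-235,-150,288),s(766,117)),("scene",(-235,-150,216),s(770,185)),
("top",(-235,-150,216),t(57,447)),("scene",(-180,170,100),s(478,500)),
("scene",(-261,0,150),s(684,371)),("top",(-261,0,150),t(28,270))]
r,f=fit(obs,[100,-400,-1.5]);
print(r.x,np.round(f(r.x).reshape(-1,2),1).tolist())
p=r.x
# pan
s=lambda u,v:(u/3.6+230,v/3.6+130); t=lambda u,v:(u/4+220,v/4+150)
obs=[("scene",(70,85,45),s(314,323)),("scene",(70,-85,45),s(450,197)),("scene",(-70,-85,45),s(598,268)),("scene",(-70,85,45),s(470,416)),
("top",(-70,85,45),t(236,177)),("top",(70,85,45),t(434,220)),("top",(70,-85,45),t(378,465)),("top",(-70,-85,45),t(180,417))]
import itertools
# orientation check: handle to -x
r,f=fit(obs,[400,50,-1.5])
print("pan",r.x,np.round(f(r.x).reshape(-1,2),1).tolist(), pose(r.x,(-127.5,0,34)))
pp=r.x
a=cv2.imread("pics/scene0.png");b=cv2.imread("pics/top0.png")
for im,c in((a,"scene"),(b,"top")):
    for L in [(-235,150,288),(-235,-150,288),(-235,150,216),(-235,-150,216),(-180,170,300),(-180,-170,300),(180,170,300),(180,-170,300),(-180,170,100),(-180,-170,100),(-235,0,150),(-261,0,150),(-255,0,184),(-255,0,116),(-145,145,0),(-145,-145,0)]:
        u=proj(pose(p,L),c)[0]; cv2.circle(im,tuple(int(round(x)) for x in u),1,(0,0,255),-1)
    for L in [(70,85,45),(-70,85,45),(70,-85,45),(-70,-85,45),(-170,0,34),(-85,0,34)]:
        u=proj(pose(pp,L),c)[0]; cv2.circle(im,tuple(int(round(x)) for x in u),1,(255,0,0),-1)
cv2.imwrite("pics/o1.png",cv2.resize(a[60:270,60:460],None,fx=2,fy=2)); cv2.imwrite("pics/o2.png",cv2.resize(b[100:300,230:600],None,fx=2,fy=2))
# others
for n,uv,c,z in [("dish",(266.5,157),"top",26),("dish_sc",(358,292),"scene",26),("salt",(206.5,226),"top",80),("pinkplug",(238,273),"top",15)]:
    print(n,ray(uv,c,z))
E
```

```text
[ 500.49372023 -350.17919203  -33.08714925] [[-1.9, -0.2], [-0.1, 1.1], [-1.0, -2.9], [-0.4, 0.1], [-3.3, 2.0], [-1.5, 4.6], [2.5, -1.1], [-1.2, 0.7]]
pan [441.5800536  114.20119611  -1.7807232 ] [[-1.3, -0.5], [-2.6, -1.1], [-1.2, 0.4], [-0.4, -1.0], [-1.2, 0.3], [-1.9, 0.5], [-1.4, -0.8], [-1.2, -0.1]] [[468.14957254 238.90208088  34.        ]]
dish [649.79956276 201.93979152  26.        ]
dish_sc [655.40638321 206.82972545  26.        ]
salt [447.29763593 353.24784209  80.        ]
pinkplug [318.6762083  276.07082884  15.        ]
```

View pics/o1.png

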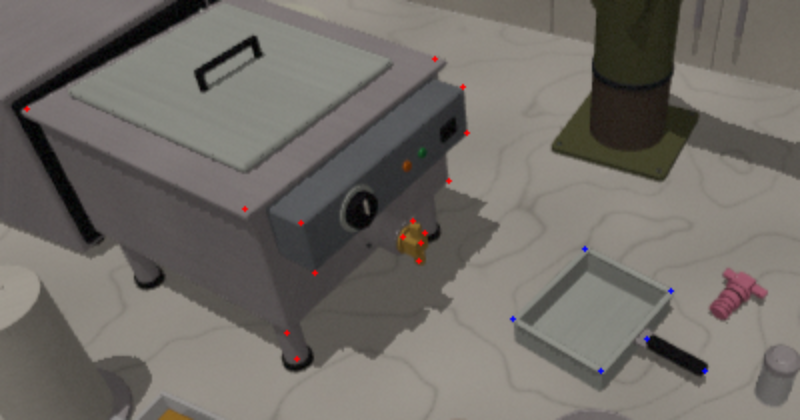

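View pics/o2.png

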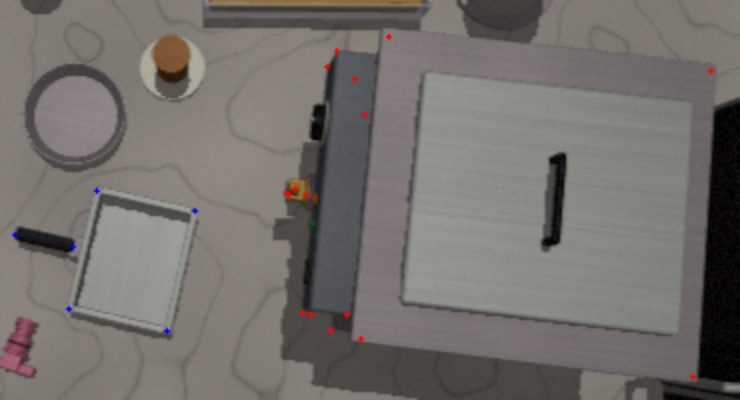

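Run:
```python
from h import *
t=lambda u,v:((u+.5)/3-.5+365,(v+.5)/3-.5+105)
P=[ray(t(*q),"top",300) for q in [(168,28),(668,83),(640,555),(124,495)]]
for i in range(4):
    d=P[(i+1)%4]-P[i]; print(np.round(P[i],1),np.hypot(*d[:2]),np.degrees(np.arctan2(d[1],d[0])))
P=[ray(t(*q),"top",305) for q in [(230,93),(634,137),(612,487),(198,438)]]
for i in range(4):
    d=P[(i+1)%4]-P[i]; print(np.round(P[i],1),np.hypot(*d[:2]),np.degrees(np.arctan2(d[1],d[0])))
# wing tip triangulation & hub
def tri(a,b):
    f=lambda p:np.r_[proj(p,"top")[0]-a,proj(p,"scene")[0]-b]
    r=least_squares(f,[520,-90,170]);return r.x,r.fun
tt=lambda u,v:((u+.5)/4-.5+220,(v+.5)/4-.5+150); ss=lambda u,v:((u+.5)/3.6-.5+230,(v+.5)/3.6-.5+130)
print(tri(tt(627,181),ss(135,154)))
a=cv2.imread("pics/scene0.png");b=cv2.imread("pics/top0.png")
A=cv2.resize(a[160:200,245:285],None,fx=10,fy=10,interpolation=cv2.INTER_CUBIC);B=cv2.resize(b[175:215,360:400],None,fx=10,fy=10,interpolation=cv2.INTER_CUBIC)
cv2.imwrite("pics/c3.png",np.hstack([A,B]))
```

```text
[ 696.1 -181.7  300. ] 372.93696949694163 -96.04699338553057
[ 656.8 -552.6  300. ] 349.38750477605294 174.05983915094276
[ 309.3 -516.4  300. ] 372.080886477154 84.1770892962792
[ 347.1 -146.3  300. ] 350.8453459699475 -5.800334319237513
[ 645.2 -226.2  305. ] 298.2869851177858 -95.90996875693439
[ 614.5 -522.9  305. ] 258.15464990259187 173.99032796536028
[ 357.8 -495.9  305. ] 298.23402016543326 83.97934489669113
[ 389.1 -199.3  305. ] 257.5784225902649 -5.99798974398067
(array([525.5355706 , -95.46229968, 177.29591254]), array([-0.05451603,  0.0297154 , -0.06126125, -0.00382115]))
```

View pics/c3.png

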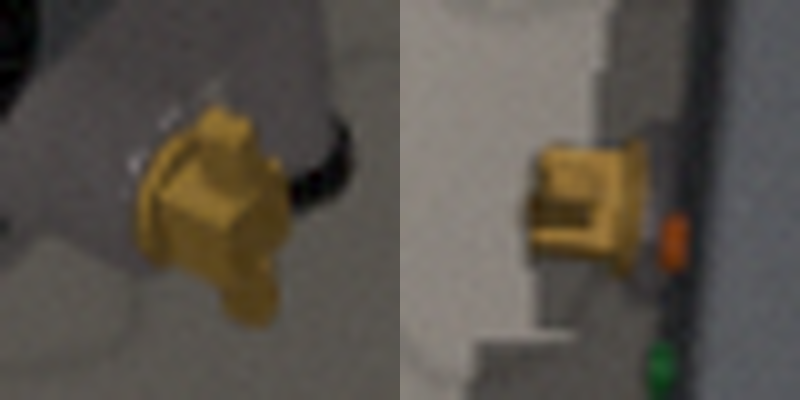

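```bash
cat >> h.py <<'E'
W=np.array([502.3,-349.3,np.radians(-95.95)])
PLUGE=[]
def boxpts(x0,x1,y0,y1,z0,z1): return np.array([(x,y,z) for x in(x0,x1) for y in(y0,y1) for z in(z0,z1)])
def plugsil(phi=0,out=0):
    "list of point clouds (warmer frame) of plug parts, wings at phi (toward +Y)"
    parts=[boxpts(-26,-4,-13,13,-13,13),boxpts(-26,-12,-5,5,-34,34)]
    a=np.linspace(0,2*np.pi,40); parts.append(np.vstack([np.c_[0*a+x,19*np.cos(a),19*np.sin(a)] for x in(-4,0)]))
    c,s=np.cos(phi),np.sin(phi); o=[]
    for p in parts:
        y,z=p[:,1]*c+p[:,2]*s,-p[:,1]*s+p[:,2]*c
        o.append(np.c_[p[:,0]-235-out,y,z+150])
    return o
def overlay(img,c,phi=0,out=0,W_=None,off=(0,0),s=10,col=(0,0,255)):
    for p in plugsil(phi,out):
        u=(proj(pose(W if W_ is None else W_,p),c)+.5-np.array(off))*s
        cv2.polylines(img,[cv2.convexHull(u.astype(np.float32)).astype(int)],True,col,1)
E
python3 - <<'E'
from h import *
a=cv2.imread("pics/scene0.png");b=cv2.imread("pics/top0.png")
A=cv2.resize(a[160:200,245:285],None,fx=10,fy=10,interpolation=cv2.INTER_CUBIC);B=cv2.resize(b[175:215,360:400],None,fx=10,fy=10,interpolation=cv2.INTER_CUBIC)
overlay(A,"scene",off=(245,160));overlay(B,"top",off=(360,175))
cv2.imwrite("pics/c4.png",np.hstack([A,B]))
E
```

```text
(no output)
```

View pics/c4.png

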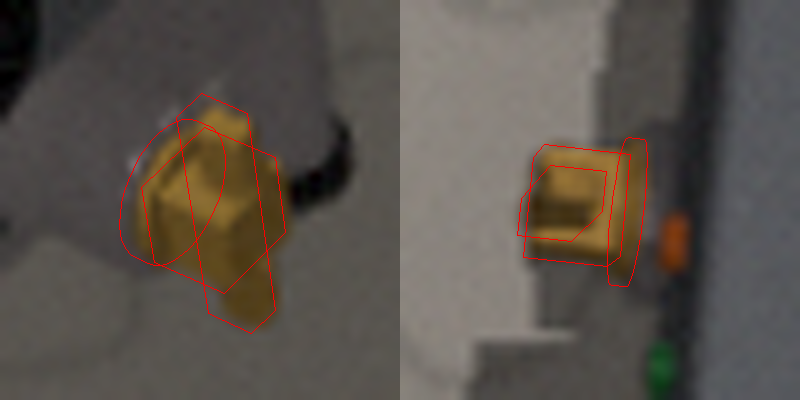

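```bash
cat > plan.py <<'E'
import json,os,sys
from h import *
def load():
    d=json.load(open("cmd.json")); return np.array(d["p"]),R.from_quat(d["q"])
def save(p,r): json.dump({"p":list(map(float,p)),"q":list(map(float,r.as_quat()))},open("cmd.json","w"))
def rows(targets,dec=4):
    """targets: list of (pos,Rotation) -> prints rows (rounded), saves predicted commanded end pose"""
    p0,r0=load(); out=[]
    for p,r in targets:
        t=r0.inv().apply(np.asarray(p,float)-p0)/800; w=(r0.inv()*r).as_rotvec()/(2*np.pi)
        out.append([np.round(t,dec).tolist(),np.round(w,dec).tolist()])
    for i in range(0,len(out),12): pass
    assert len(out)<=12
    print(json.dumps(out))
    t,w=out[-1]; save(p0+r0.apply(np.array(t)*800),r0*R.from_rotvec(np.array(w)*2*np.pi))
def Rot(zdir,ydir):
    z=np.array(zdir,float);z/=np.linalg.norm(z);y=np.array(ydir,float);y-=z*(y@z);y/=np.linalg.norm(y)
    return R.from_matrix(np.c_[np.cross(y,z),y,z])
def down(deg): a=np.radians(deg); return Rot((0,0,-1),(np.cos(a),np.sin(a),0))
def lerp(a,b,n):
    from scipy.spatial.transform import Slerp
    s=Slerp([0,1],R.concatenate([a[1],b[1]])); return [(np.array(a[0])+(np.array(b[0])-np.array(a[0]))*k/n, s(k/n)) for k in range(1,n+1)]
def wv(v):  # warmer-frame direction -> world
    c,s=np.cos(W[2]),np.sin(W[2]); return np.array([c*v[0]-s*v[1],s*v[0]+c*v[1],v[2]])
def wp(v): return pose(W,v)[0]
E
python3 - <<'E'
from plan import *
q=np.array([1.71987170e-01,9.85098776e-01,0,0]);q/=np.linalg.norm(q)
save([211.824,588.029,302.743],R.from_quat(q))
A=(np.array([468.1,238.9,190]),down(-12))
rows([A]*1)
p=R.from_quat(q); print(p.as_matrix()[:,1])
E
```

```text
[[[-0.4493, -0.302, 0.1409], [0.0, 0.0, 0.2283]]]
[0.33884898 0.94084078 0.        ]
```

Request:
send_rows([
  [[-0.4493,-0.302,0.1409],[0,0,0.2283]],
  [[-0.4493,-0.302,0.1409],[0,0,0.2283]],
  [[-0.4493,-0.302,0.1409],[0,0,0.2283]],
  [[-0.4493,-0.302,0.1409],[0,0,0.2283]],
  [[-0.4493,-0.302,0.1409],[0,0,0.2283]],
  [[-0.4493,-0.302,0.1409],[0,0,0.2283]],
  [[-0.4493,-0.302,0.1409],[0,0,0.2283]],
  [[-0.4493,-0.302,0.1409],[0,0,0.2283]],
  [[-0.4493,-0.302,0.1409],[0,0,0.2283]],
  [[-0.4493,-0.302,0.1409],[0,0,0.2283]],
  [[-0.4493,-0.302,0.1409],[0,0,0.2283]],
], hand=1)

```text
clock: 2.58
position: [467.4, 240.4, 190.3]
ee_rot: [0.776, 0.631, 0.0, -0.0]
wrist_force: [0.8, 0.1, 0.1]
opening: 88.0
```

Run:
```python
from plant import arm,optics
from plan import *
o=arm.observe();print(o["clock"],o["position"],o["ee_rot"],o["joint_pos"]);p,r=load();print(p,r.as_quat())
for c in("scene","top"):
    d=optics.read_camera(c);im=d["frame"][:,:,::-1].copy()
    for k in (0,45,64):
        P=o["position"]+R.from_quat(o["ee_rot"]).apply([0,0,k]);cv2.circle(im,tuple(np.round(proj(P,c)[0]).astype(int)),1,(0,0,255),-1)
    cv2.imwrite(f"pics/{c}1.png",im)
rows([(np.array([468.1,238.9,79]),down(-12))])
```

```text
2.575 [467.43368644 240.37803241 190.26413799] [ 7.75983430e-01  6.30753025e-01  3.37409078e-04 -4.73866145e-04] [-0.62408508  0.73980414  0.10244812  1.97366906 -0.16663017  0.43550394
 -0.60275903]
[468.13389648 238.92599147 190.023     ] [0.7771172  0.62935591 0.         0.        ]
[[[-0.0, -0.0, 0.1388], [0.0, 0.0, 0.0]]]
```

View pics/scene1.png

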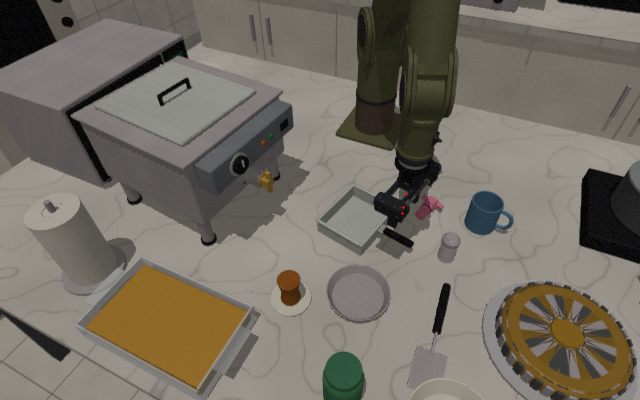

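View pics/top1.png

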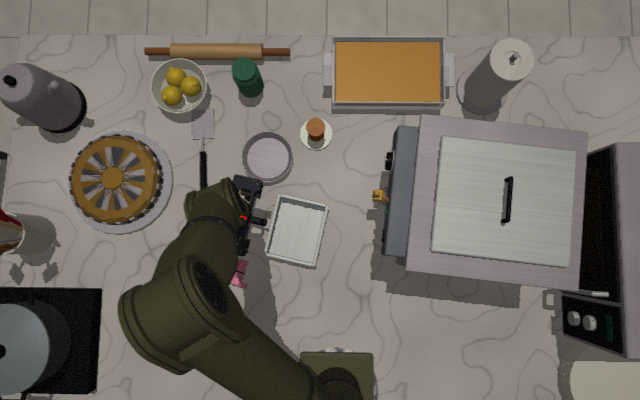

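Request:
send_rows([
  [[0,0,0.05],[0,0,0]],
  [[0,0,0.1],[0,0,0]],
  [[0,0,0.13],[0,0,0]],
  [[0,0,0.1388],[0,0,0]],
  [[0,0,0.1388],[0,0,0]],
])

```text
clock: 3.3
position: [468.1, 239.2, 79.2]
ee_rot: [0.777, 0.63, 0.0, -0.0]
wrist_force: [-0.6, -0.1, -0.5]
opening: 88.6
```

Request:
send_rows([
  [[0,0,0],[0,0,0]],
  [[0,0,0],[0,0,0]],
  [[0,0,0],[0,0,0]],
  [[0,0,0],[0,0,0]],
  [[0,0,0],[0,0,0]],
], hand=-1)

```text
clock: 3.92
position: [468.1, 238.9, 79.0]
ee_rot: [0.777, 0.629, 0.0, -0.0]
wrist_force: [0.8, -0.9, 0.5]
opening: 40.1
```

Request:
send_rows([
  [[0,0,0],[0,0,0]],
  [[0,0,0],[0,0,0]],
  [[0,0,0],[0,0,0]],
  [[0,0,0],[0,0,0]],
])

```text
clock: 4.42
position: [468.1, 238.9, 78.9]
ee_rot: [0.777, 0.629, 0.0, -0.0]
wrist_force: [0.3, -0.6, -0.5]
opening: 19.6
```

Run:
```python
from plan import *
m=wp((-235,0,0)); x=wv((1,0,0)); print(m)
c=m+x*15; g=c-x*127.5; print(c,g,np.degrees(np.arctan2(*wv((0,1,0))[[1,0]])))
p0,r0=load()
A=(p0,r0); B=(np.r_[g[:2],p0[2]+0.0],down(-5.95))
rows(lerp(A,B,12))
```

```text
[ 526.66022678 -115.56600728    0.        ]
[ 525.10531869 -130.48519831    0.        ] [538.32203748  -3.6720746    0.        ] -5.949999999999995
[[[-0.0232, 0.0124, 0.0], [0.0, 0.0, -0.0014]], [[-0.0464, 0.0248, 0.0], [0.0, 0.0, -0.0028]], [[-0.0696, 0.0372, 0.0], [0.0, 0.0, -0.0042]], [[-0.0928, 0.0496, 0.0], [0.0, 0.0, -0.0056]], [[-0.116, 0.062, 0.0], [0.0, 0.0, -0.007]], [[-0.1392, 0.0744, 0.0], [0.0, 0.0, -0.0084]], [[-0.1624, 0.0868, 0.0], [0.0, 0.0, -0.0098]], [[-0.1856, 0.0992, 0.0], [0.0, 0.0, -0.0112]], [[-0.2088, 0.1116, 0.0], [0.0, 0.0, -0.0126]], [[-0.232, 0.124, 0.0], [0.0, 0.0, -0.014]], [[-0.2552, 0.1364, 0.0], [0.0, 0.0, -0.0154]], [[-0.2784, 0.1488, 0.0], [0.0, 0.0, -0.0168]]]
```

Request:
send_rows([
  [[-0.0232,0.0124,0],[0,0,-0.0014]],
  [[-0.0464,0.0248,0],[0,0,-0.0028]],
  [[-0.0696,0.0372,0],[0,0,-0.0042]],
  [[-0.0928,0.0496,0],[0,0,-0.0056]],
  [[-0.116,0.062,0],[0,0,-0.007]],
  [[-0.1392,0.0744,0],[0,0,-0.0084]],
  [[-0.1624,0.0868,0],[0,0,-0.0098]],
  [[-0.1856,0.0992,0],[0,0,-0.0112]],
  [[-0.2088,0.1116,0],[0,0,-0.0126]],
  [[-0.232,0.124,0],[0,0,-0.014]],
  [[-0.2552,0.1364,0],[0,0,-0.0154]],
  [[-0.2784,0.1488,0],[0,0,-0.0168]],
])

```text
clock: 5.92
position: [538.0, -3.0, 78.9]
ee_rot: [0.743, 0.67, 0.0, -0.001]
wrist_force: [-0.6, 2.8, 0.4]
opening: 19.7
```

Request:
send_rows([
  [[0,0,0],[0,0,0]],
  [[0,0,0],[0,0,0]],
])

```text
clock: 6.18
position: [538.0, -3.8, 78.9]
ee_rot: [0.743, 0.669, -0.0, 0.0]
wrist_force: [-0.3, -2.0, 0.5]
opening: 19.6
```

Run:
```python
from plant import arm,optics
from plan import *
o=arm.observe();print(o["clock"],o["position"],o["ee_rot"],o["joint_pos"],o["opening"]);p,r=load();print(p,r.as_quat())
ims=[]
for c in("scene","top"):
    d=optics.read_camera(c);im=d["frame"][:,:,::-1].copy(); ims.append(im)
    cv2.imwrite(f"pics/{c}2.png",im)
cv2.imwrite("pics/v2.png",np.vstack([cv2.resize(ims[0][100:260,160:460],None,fx=2,fy=2),cv2.resize(ims[1][100:240,250:550],None,fx=2,fy=2)]))
```

```text
6.175 [538.03812296  -3.81700003  78.91830891] [ 7.42957412e-01  6.69338633e-01 -2.56974117e-04  1.16055818e-04] [-0.0689646   0.94524872 -0.01661422  1.9634362   0.06035105  0.23364976
 -0.24157192] 19.55700680974399
[538.2886691  -3.6704386  78.983    ] [0.74283388 0.66947578 0.         0.        ]
```

View pics/v2.png

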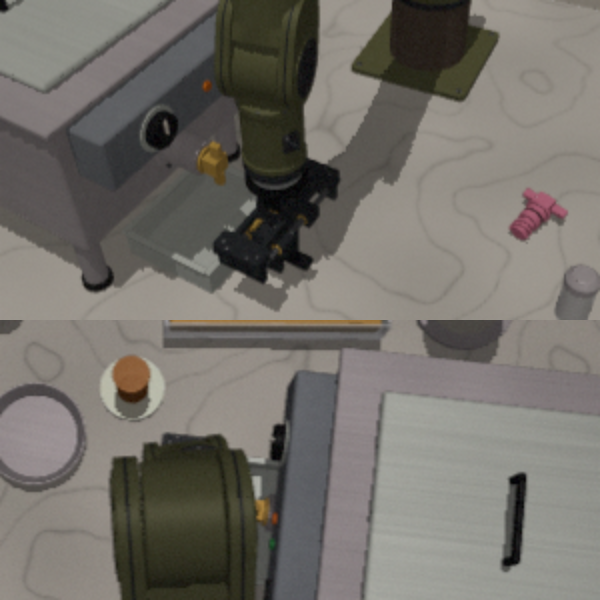

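```bash
cat >> plan.py <<'E'
def tool(th,roll=0):
    "lean th deg; roll deg about plug axis (toward +Y at top positive)"
    t=np.radians(th);a=np.radians(roll)
    z=np.array([np.sin(t),0,-np.cos(t)]);y=np.array([0,1.,0])
    c,s=np.cos(a),np.sin(a); f=lambda v:np.array([v[0],v[1]*c+v[2]*s,-v[1]*s+v[2]*c])
    return Rot(wv(f(z)),wv(f(y)))
def tip(x,y,z,th=40,roll=0,d=64):
    "pose with point d ahead of TCP at (x,y,z) rel. drain mouth, warmer axes"
    r=tool(th,roll); return (wp((x-235,y,z+150))-r.apply([0,0,d]),r)
E
python3 - <<'E'
from plan import *
p,r=load()
up=(np.array([p[0],p[1],200]),r)
print("up");rows([(p,r),(p,r)]+lerp((p,r),up,4))
p,r=load()
B=tip(-60,-45,60)
print("lean",B[0]);rows([B])
E
```

```text
up
[[[0.0, 0.0, 0.0], [0.0, 0.0, 0.0]], [[0.0, 0.0, 0.0], [0.0, 0.0, 0.0]], [[0.0, 0.0, -0.0378], [0.0, 0.0, 0.0]], [[0.0, 0.0, -0.0756], [0.0, 0.0, 0.0]], [[0.0, 0.0, -0.1135], [0.0, 0.0, 0.0]], [[0.0, 0.0, -0.1513], [0.0, 0.0, 0.0]]]
lean [492.38671554 -10.30773539 259.02684436]
[[[-0.0142, -0.0562, -0.0738], [0.0, -0.1111, 0.0]]]
```

Request:
send_rows([
  [[0,0,0],[0,0,0]],
  [[0,0,0],[0,0,0]],
  [[0,0,0],[0,0,0]],
  [[0,0,-0.0378],[0,0,0]],
  [[0,0,-0.0756],[0,0,0]],
  [[0,0,-0.1135],[0,0,0]],
  [[0,0,-0.1513],[0,0,0]],
], hand=0)

```text
clock: 7.15
position: [538.0, -3.5, 201.0]
ee_rot: [0.743, 0.67, 0.0, -0.0]
wrist_force: [-0.4, 0.4, -0.0]
opening: 43.9
```

Request:
send_rows([
  [[-0.0142,-0.0562,-0.0738],[0,-0.1111,0]],
  [[-0.0142,-0.0562,-0.0738],[0,-0.1111,0]],
  [[-0.0142,-0.0562,-0.0738],[0,-0.1111,0]],
  [[-0.0142,-0.0562,-0.0738],[0,-0.1111,0]],
  [[-0.0142,-0.0562,-0.0738],[0,-0.1111,0]],
  [[-0.0142,-0.0562,-0.0738],[0,-0.1111,0]],
  [[-0.0142,-0.0562,-0.0738],[0,-0.1111,0]],
  [[-0.0142,-0.0562,-0.0738],[0,-0.1111,0]],
  [[-0.0142,-0.0562,-0.0738],[0,-0.1111,0]],
  [[-0.0142,-0.0562,-0.0738],[0,-0.1111,0]],
  [[-0.0142,-0.0562,-0.0738],[0,-0.1111,0]],
  [[-0.0142,-0.0562,-0.0738],[0,-0.1111,0]],
], hand=-1)

```text
clock: 8.65
position: [492.3, -10.3, 259.0]
ee_rot: [0.698, 0.629, -0.254, 0.229]
wrist_force: [0.1, -0.4, 0.8]
opening: 0.7
```

```bash
cat > look.py <<'E'
import sys
from plant import arm,optics
from plan import *
o=arm.observe();r=R.from_quat(o["ee_rot"])
p,rc=load()
print(round(o["clock"],2),"pos",np.round(o["position"],1),"cmd",np.round(p,1),"rot err deg",round(np.degrees((rc.inv()*r).magnitude()),2),"J",np.round(o["joint_pos"],2),"F",np.round(o["wrist_force"],1),"op",round(o["opening"],1))
t=o["position"]+r.apply([0,0,64]);c,s=np.cos(W[2]),np.sin(W[2]);d=t[:2]-W[:2]
print("tip in mouth frame",round(c*d[0]+s*d[1]+235,1),round(-s*d[0]+c*d[1],1),round(t[2]-150,1))
if len(sys.argv)>1:
    n=sys.argv[1];ims=[]
    for c in("scene","top"):
        im=optics.read_camera(c)["frame"][:,:,::-1].copy();cv2.imwrite(f"pics/{c}{n}.png",im);ims.append(im)
    A=cv2.resize(ims[0][130:230,210:330],None,fx=5,fy=5,interpolation=cv2.INTER_CUBIC)
    B=cv2.resize(ims[1][150:250,340:400],None,fx=3,fy=3,interpolation=cv2.INTER_CUBIC)
    B=np.vstack([B,np.zeros((200,180,3),np.uint8)])
    cv2.imwrite(f"pics/v{n}.png",np.hstack([A,B]))
E
python3 look.py 3
```

```text
8.65 pos [492.3 -10.3 259. ] cmd [492.4 -10.3 259.1] rot err deg 0.0 J [-0.69  0.8   0.53  1.96  0.4   0.76 -0.69] F [ 0.1 -0.4  0.8] op 0.7
tip in mouth frame -60.0 -45.0 59.9
```

View pics/v3.png

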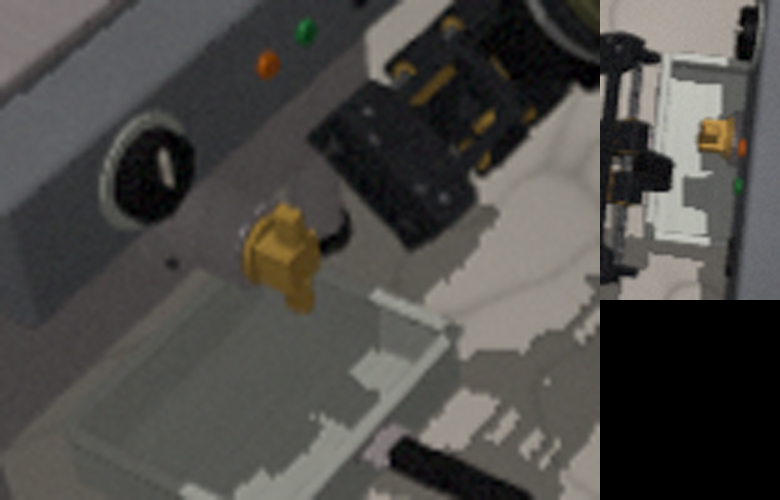

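View pics/scene3.png

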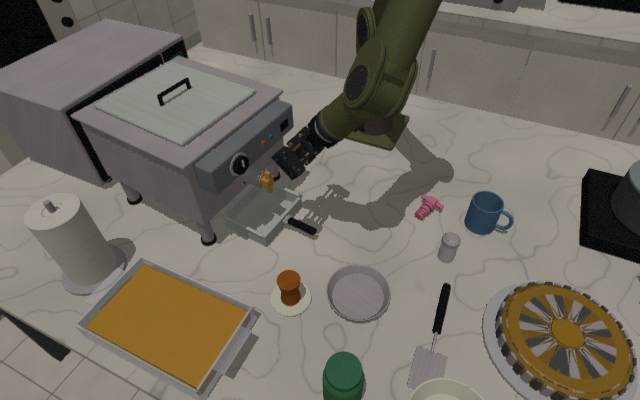

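Run:
```python
from plan import *
from plant import arm
o=arm.observe();r=R.from_quat(o["ee_rot"])
pts=np.array([o["position"]+r.apply([x,y,z]) for x in(-9,9) for y in(-17.5,17.5) for z in(45,64)])
out=[]
for c,(v0,v1,u0,u1) in(("scene",(130,230,210,330)),("top",(150,230,340,420))):
    im=cv2.imread(f"pics/{c}3.png");I=cv2.resize(im[v0:v1,u0:u1],None,fx=5,fy=5,interpolation=cv2.INTER_CUBIC)
    u=(proj(pts,c)+.5-np.array([u0,v0]))*5
    for k in range(8):
        for j in range(k):
            if bin(k^j).count("1")==1: cv2.line(I,tuple(u[k].astype(int)),tuple(u[j].astype(int)),(0,0,255),1)
    cv2.imwrite(f"pics/ov3{c}.png",I)
a=cv2.imread("pics/ov3scene.png");b=cv2.imread("pics/ov3top.png")
cv2.imwrite("pics/ov3.png",np.hstack([a[:400,250:600],b]))
```

```text
(no output)
```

View pics/ov3.png

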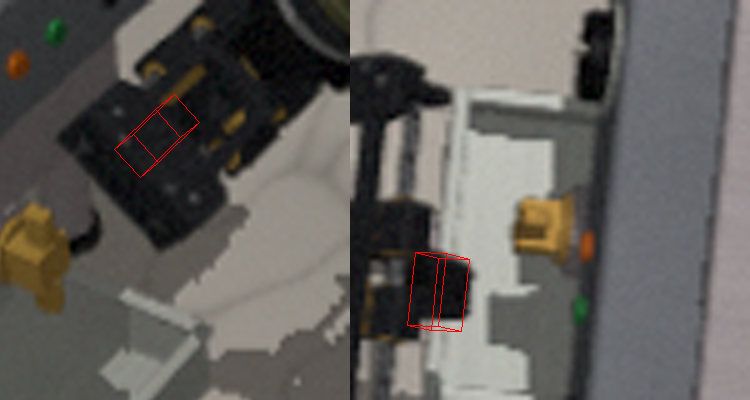

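Run:
```python
from plan import *
S=[]
a=tip(-60,-45,60)
pts=[(-18,-45,55),(-18,-45,27),(-18,-30,27),(-18,-18,27),(-19,-8,27),(-20,2,27),(-20,11,27)]
rows([tip(*p) for p in pts])
pts=[(-20,14,38),(-20,38,38),(-20,38,26),(-21,38,16),(-21,38,6),(-22,38,-3),(-23,37,-11),(-24,36,-19)]
rows([tip(*p) for p in pts])
```

```text
[[[-0.0362, -0.0, 0.0386], [0.0, -0.0, 0.0]], [[-0.0137, -0.0, 0.0654], [0.0, -0.0, 0.0]], [[-0.0137, 0.0187, 0.0654], [0.0, -0.0, 0.0]], [[-0.0137, 0.0337, 0.0654], [0.0, -0.0, 0.0]], [[-0.0127, 0.0462, 0.0646], [0.0, -0.0, 0.0]], [[-0.0118, 0.0587, 0.0638], [0.0, -0.0, 0.0]], [[-0.0118, 0.07, 0.0638], [0.0, -0.0, 0.0]]]
[[[-0.0088, 0.0037, -0.0106], [0.0, -0.0, 0.0]], [[-0.0088, 0.0337, -0.0106], [0.0, -0.0, 0.0]], [[0.0008, 0.0337, 0.0009], [0.0, -0.0, 0.0]], [[0.0098, 0.0337, 0.0097], [0.0, -0.0, 0.0]], [[0.0179, 0.0337, 0.0193], [0.0, -0.0, 0.0]], [[0.0261, 0.0337, 0.0271], [0.0, -0.0, 0.0]], [[0.0334, 0.0325, 0.034], [0.0, -0.0, 0.0]], [[0.0408, 0.0312, 0.0408], [0.0, -0.0, 0.0]]]
```

Request:
send_rows([
  [[-0.0362,0,0.0386],[0,0,0]],
  [[-0.0137,0,0.0654],[0,0,0]],
  [[-0.0137,0.0187,0.0654],[0,0,0]],
  [[-0.0137,0.0337,0.0654],[0,0,0]],
  [[-0.0127,0.0462,0.0646],[0,0,0]],
  [[-0.0118,0.0587,0.0638],[0,0,0]],
  [[-0.0118,0.07,0.0638],[0,0,0]],
])

```text
clock: 9.62
position: [544.5, -55.8, 226.1]
ee_rot: [0.698, 0.629, -0.254, 0.229]
wrist_force: [-1.0, -0.5, 0.3]
opening: 0.6
```

```bash
python3 look.py 4
```

```text
9.62 pos [544.5 -55.8 226.1] cmd [569.2 -54.5 180. ] rot err deg 0.02 J [-0.56  0.89  0.51  1.86  0.42  0.72 -0.64] F [-1.  -0.5  0.3] op 0.6
tip in mouth frame -20.1 11.6 27.1
```

View pics/v4.png

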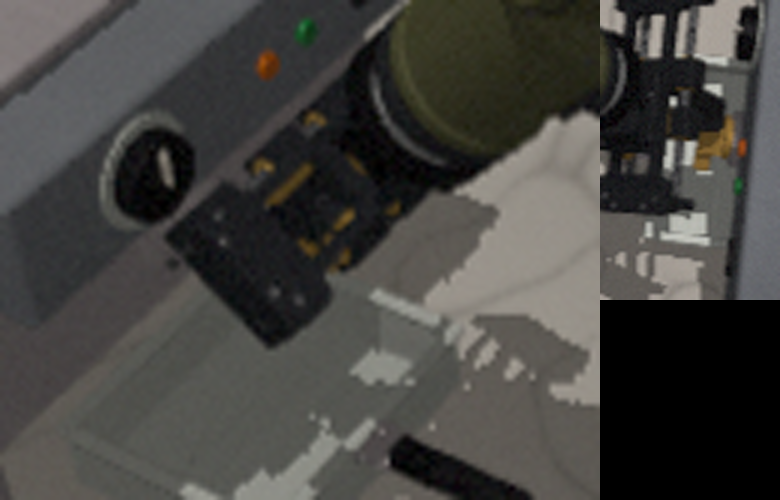

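Request:
send_rows([
  [[-0.0088,0.0037,-0.0106],[0,0,0]],
  [[-0.0088,0.0337,-0.0106],[0,0,0]],
  [[0.0008,0.0337,0.0009],[0,0,0]],
  [[0.0098,0.0337,0.0097],[0,0,0]],
  [[0.0179,0.0337,0.0193],[0,0,0]],
  [[0.0261,0.0337,0.0271],[0,0,0]],
  [[0.0334,0.0325,0.034],[0,0,0]],
  [[0.0408,0.0312,0.0408],[0,0,0]],
])

```text
clock: 10.72
position: [567.6, -54.4, 179.1]
ee_rot: [0.698, 0.629, -0.255, 0.228]
wrist_force: [0.0, 0.7, 0.7]
opening: 0.6
```

```bash
python3 look.py 5
python3 - <<'E'
from plan import *
im=cv2.imread("pics/top5.png");cv2.imwrite("pics/v5t.png",cv2.resize(im[165:225,345:405],None,fx=9,fy=9,interpolation=cv2.INTER_CUBIC))
E
```

```text
10.72 pos [567.6 -54.4 179.1] cmd [569.2 -54.5 180. ] rot err deg 0.16 J [-0.54  0.99  0.49  1.8   0.4   0.69 -0.65] F [0.  0.7 0.7] op 0.6
tip in mouth frame -23.9 34.2 -19.9
```

View pics/v5t.png

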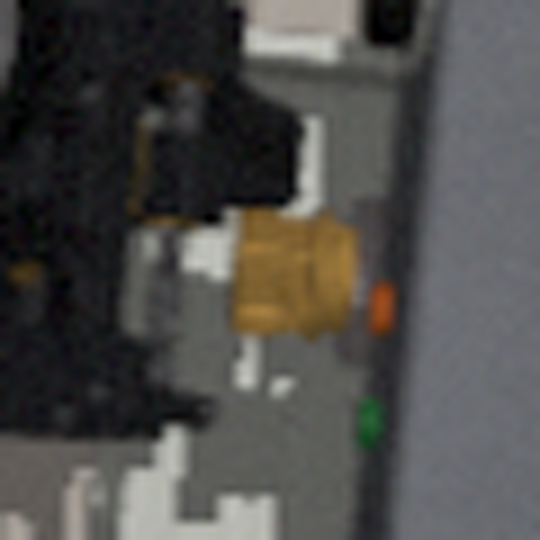

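Run:
```python
from plan import *
rows([tip(*p) for p in [(-30,42,10),(-40,42,58),(-55,0,62),(-60,-50,62),(-60,-50,62),(-60,-50,62)]])
```

```text
[[[-0.0175, 0.0075, -0.0326], [0.0, -0.0, 0.0]], [[-0.0465, 0.0075, -0.0866], [0.0, -0.0, 0.0]], [[-0.0354, -0.045, -0.1025], [0.0, -0.0, 0.0]], [[-0.0306, -0.1075, -0.1065], [0.0, -0.0, 0.0]], [[-0.0306, -0.1075, -0.1065], [0.0, -0.0, 0.0]], [[-0.0306, -0.1075, -0.1065], [0.0, -0.0, 0.0]]]
```

Request:
send_rows([
  [[-0.0175,0.0075,-0.0326],[0,0,0]],
  [[-0.0465,0.0075,-0.0866],[0,0,0]],
  [[-0.0354,-0.045,-0.1025],[0,0,0]],
  [[-0.0306,-0.1075,-0.1065],[0,0,0]],
  [[-0.0306,-0.1075,-0.1065],[0,0,0]],
  [[-0.0306,-0.1075,-0.1065],[0,0,0]],
])

```text
clock: 11.58
position: [487.7, -9.9, 261.2]
ee_rot: [0.698, 0.629, -0.254, 0.229]
wrist_force: [1.3, 0.1, 0.3]
opening: 0.3
```

```bash
python3 look.py 6
cat > ov.py <<'E'
import sys
from plan import *
n,phi,out=sys.argv[1],np.radians(float(sys.argv[2])),float(sys.argv[3])
r=[]
for c,u0,v0 in(("scene",240,155),("top",350,170)):
    im=cv2.imread(f"pics/{c}{n}.png");I=cv2.resize(im[v0:v0+50,u0:u0+50],None,fx=8,fy=8,interpolation=cv2.INTER_CUBIC)
    J=I.copy();overlay(J,c,phi,out,off=(u0,v0) if c=="top" else (u0-1.2,v0-.7),s=8); r.append(J if c=="top" or 1 else I)
cv2.imwrite(f"pics/ov{n}.png",np.hstack(r))
E
python3 ov.py 6 -35 6.4
```

```text
11.57 pos [487.7  -9.9 261.2] cmd [487.4  -9.8 261.1] rot err deg 0.03 J [-0.69  0.79  0.53  1.97  0.41  0.76 -0.7 ] F [1.3 0.1 0.3] op 0.3
tip in mouth frame -59.9 -49.6 62.2
```

View pics/ov6.png

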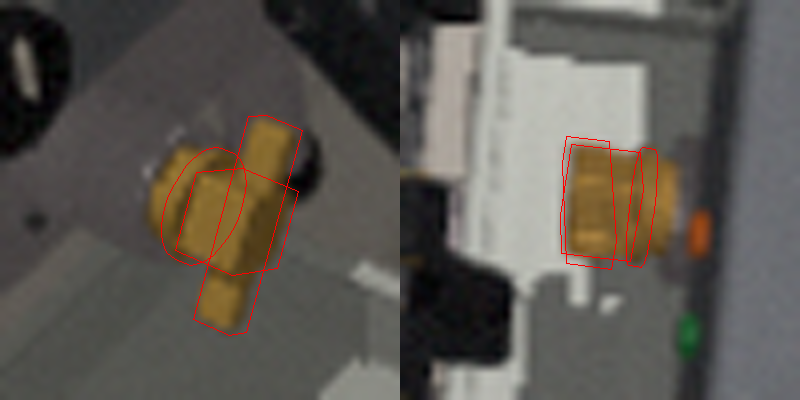

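View pics/v6.png

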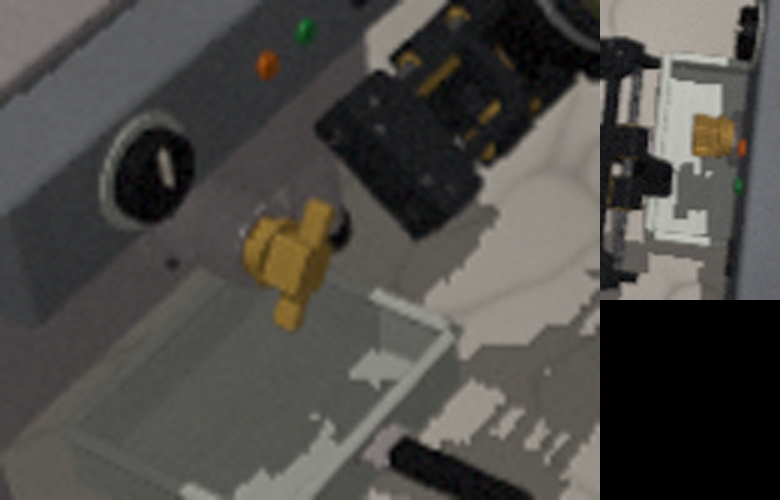

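Run:
```python
from plan import *
pts=[(-24,-50,55),(-24,-50,27),(-25,-38,27),(-25,-27,27),(-26,-16,27),(-27,-6,27),(-28,3,27),(-29,11,27)]
rows([tip(*p) for p in pts])
pts=[(-29,14,38),(-29,38,38),(-29,38,26),(-30,38,16),(-30,38,6),(-31,38,-3),(-32,37,-11),(-33,36,-19)]
rows([tip(*p) for p in pts])
rows([tip(*p) for p in [(-40,42,10),(-50,42,58),(-65,0,62),(-70,-50,62),(-70,-50,62),(-70,-50,62)]])
```

```text
[[[-0.0288, 0.0, 0.0356], [0.0, -0.0, 0.0]], [[-0.0063, 0.0, 0.0625], [0.0, -0.0, 0.0]], [[-0.0054, 0.015, 0.0617], [0.0, -0.0, 0.0]], [[-0.0054, 0.0288, 0.0617], [0.0, -0.0, 0.0]], [[-0.0044, 0.0425, 0.0609], [0.0, -0.0, 0.0]], [[-0.0035, 0.055, 0.06], [0.0, -0.0, 0.0]], [[-0.0025, 0.0663, 0.0592], [0.0, -0.0, 0.0]], [[-0.0015, 0.0763, 0.0584], [0.0, -0.0, 0.0]]]
[[[-0.0089, 0.0037, -0.0105], [0.0, -0.0, 0.0]], [[-0.0089, 0.0337, -0.0105], [0.0, -0.0, 0.0]], [[0.0008, 0.0337, 0.001], [0.0, -0.0, 0.0]], [[0.0097, 0.0337, 0.0098], [0.0, -0.0, 0.0]], [[0.0178, 0.0337, 0.0193], [0.0, -0.0, 0.0]], [[0.026, 0.0337, 0.0272], [0.0, -0.0, 0.0]], [[0.0334, 0.0325, 0.034], [0.0, -0.0, 0.0]], [[0.0407, 0.0312, 0.0409], [0.0, -0.0, 0.0]]]
[[[-0.0166, 0.0075, -0.0334], [0.0, -0.0, 0.0]], [[-0.0455, 0.0075, -0.0874], [0.0, -0.0, 0.0]], [[-0.0344, -0.045, -0.1033], [0.0, -0.0, 0.0]], [[-0.0296, -0.1075, -0.1073], [0.0, -0.0, 0.0]], [[-0.0296, -0.1075, -0.1073], [0.0, -0.0, 0.0]], [[-0.0296, -0.1075, -0.1073], [0.0, -0.0, 0.0]]]
```

Request:
send_rows([
  [[-0.0288,0,0.0356],[0,0,0]],
  [[-0.0063,0,0.0625],[0,0,0]],
  [[-0.0054,0.015,0.0617],[0,0,0]],
  [[-0.0054,0.0288,0.0617],[0,0,0]],
  [[-0.0044,0.0425,0.0609],[0,0,0]],
  [[-0.0035,0.055,0.06],[0,0,0]],
  [[-0.0025,0.0663,0.0592],[0,0,0]],
  [[-0.0015,0.0763,0.0584],[0,0,0]],
])

```text
clock: 12.68
position: [545.7, -46.8, 226.1]
ee_rot: [0.698, 0.629, -0.254, 0.229]
wrist_force: [-0.4, 0.0, 0.0]
opening: 0.4
```

Request:
send_rows([
  [[-0.0089,0.0037,-0.0105],[0,0,0]],
  [[-0.0089,0.0337,-0.0105],[0,0,0]],
  [[0.0008,0.0337,0.001],[0,0,0]],
  [[0.0097,0.0337,0.0098],[0,0,0]],
  [[0.0178,0.0337,0.0193],[0,0,0]],
  [[0.026,0.0337,0.0272],[0,0,0]],
  [[0.0334,0.0325,0.034],[0,0,0]],
  [[0.0407,0.0312,0.0409],[0,0,0]],
])

```text
clock: 13.68
position: [570.4, -45.1, 179.3]
ee_rot: [0.698, 0.63, -0.253, 0.229]
wrist_force: [2.1, -0.5, -1.3]
opening: 0.6
```

Request:
send_rows([
  [[-0.0166,0.0075,-0.0334],[0,0,0]],
  [[-0.0455,0.0075,-0.0874],[0,0,0]],
  [[-0.0344,-0.045,-0.1033],[0,0,0]],
  [[-0.0296,-0.1075,-0.1073],[0,0,0]],
  [[-0.0296,-0.1075,-0.1073],[0,0,0]],
  [[-0.0296,-0.1075,-0.1073],[0,0,0]],
])

```text
clock: 14.42
position: [488.2, 0.2, 260.7]
ee_rot: [0.698, 0.629, -0.254, 0.229]
wrist_force: [1.4, -0.7, 0.1]
opening: -0.2
```

```bash
python3 look.py 7; python3 ov.py 7 -35 14.4
```

```text
14.43 pos [4.882e+02 2.000e-01 2.607e+02] cmd [4.884e+02 2.000e-01 2.610e+02] rot err deg 0.05 J [-0.7   0.79  0.51  1.96  0.41  0.78 -0.72] F [ 1.4 -0.7  0.1] op -0.2
tip in mouth frame -70.0 -50.3 61.7
```

View pics/ov7.png

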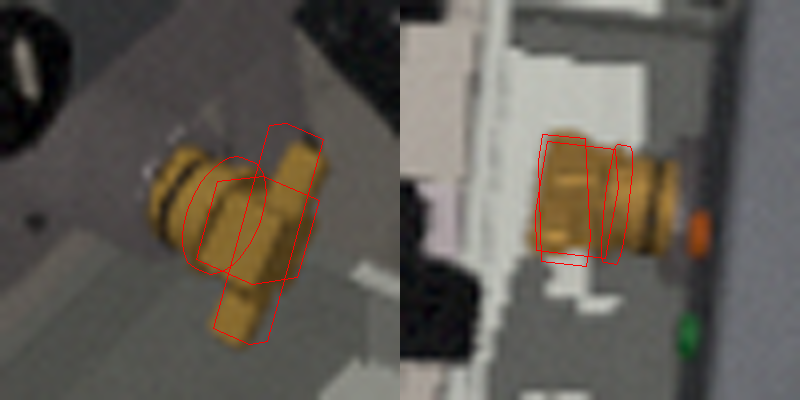

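Run:
```python
from plan import *
rows([tip(*p) for p in [(-35,-54,55),(-35,-54,25),(-35,-42,25),(-35,-32,25),(-35,-25,25),(-35,-18,25),(-35,-18,25)]])
rows([tip(*p) for p in [(-36,-40,25),(-50,-50,55),(-70,-50,62),(-70,-50,62)]])
```

```text
[[[-0.0279, -0.005, 0.0348], [0.0, -0.0, 0.0]], [[-0.0038, -0.005, 0.0635], [0.0, -0.0, 0.0]], [[-0.0038, 0.01, 0.0635], [0.0, -0.0, 0.0]], [[-0.0038, 0.0225, 0.0635], [0.0, -0.0, 0.0]], [[-0.0038, 0.0313, 0.0635], [0.0, -0.0, 0.0]], [[-0.0038, 0.04, 0.0635], [0.0, -0.0, 0.0]], [[-0.0038, 0.04, 0.0635], [0.0, -0.0, 0.0]]]
[[[0.001, -0.0275, -0.0008], [0.0, -0.0, 0.0]], [[-0.0097, -0.04, -0.0407], [0.0, -0.0, 0.0]], [[0.0038, -0.04, -0.0635], [0.0, -0.0, 0.0]], [[0.0038, -0.04, -0.0635], [0.0, -0.0, 0.0]]]
```

Request:
send_rows([
  [[-0.0279,-0.005,0.0348],[0,0,0]],
  [[-0.0038,-0.005,0.0635],[0,0,0]],
  [[-0.0038,0.01,0.0635],[0,0,0]],
  [[-0.0038,0.0225,0.0635],[0,0,0]],
  [[-0.0038,0.0313,0.0635],[0,0,0]],
  [[-0.0038,0.04,0.0635],[0,0,0]],
  [[-0.0038,0.04,0.0635],[0,0,0]],
])

```text
clock: 15.4
position: [513.5, -36.9, 225.3]
ee_rot: [0.699, 0.628, -0.257, 0.227]
wrist_force: [-12.0, 12.3, 15.7]
opening: 0.6
```

Request:
send_rows([
  [[0.001,-0.0275,-0.0008],[0,0,0]],
  [[-0.0097,-0.04,-0.0407],[0,0,0]],
  [[0.0038,-0.04,-0.0635],[0,0,0]],
  [[0.0038,-0.04,-0.0635],[0,0,0]],
])

```text
clock: 15.9
position: [490.1, 1.8, 261.8]
ee_rot: [0.698, 0.63, -0.252, 0.23]
wrist_force: [0.0, -0.3, -0.3]
opening: 0.4
```

```bash
python3 look.py 8; python3 ov.py 8 0 16
```

```text
15.9 pos [490.1   1.8 261.8] cmd [4.884e+02 2.000e-01 2.610e+02] rot err deg 0.31 J [-0.7   0.79  0.51  1.96  0.41  0.78 -0.72] F [ 0.  -0.3 -0.3] op 0.4
tip in mouth frame -71.9 -48.3 62.6
```

View pics/ov8.png

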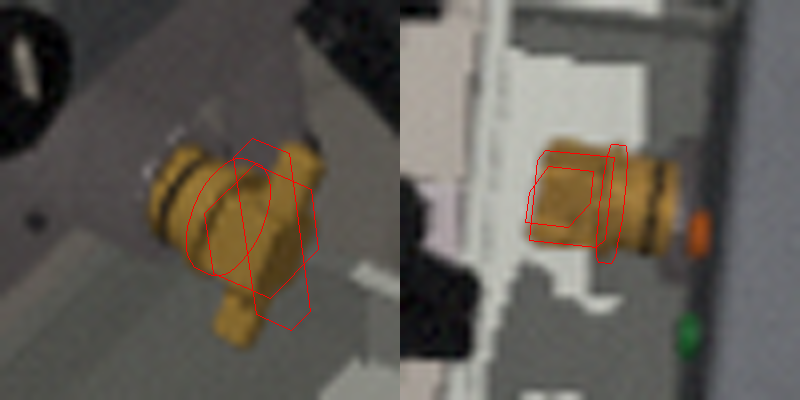

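View pics/v8.png

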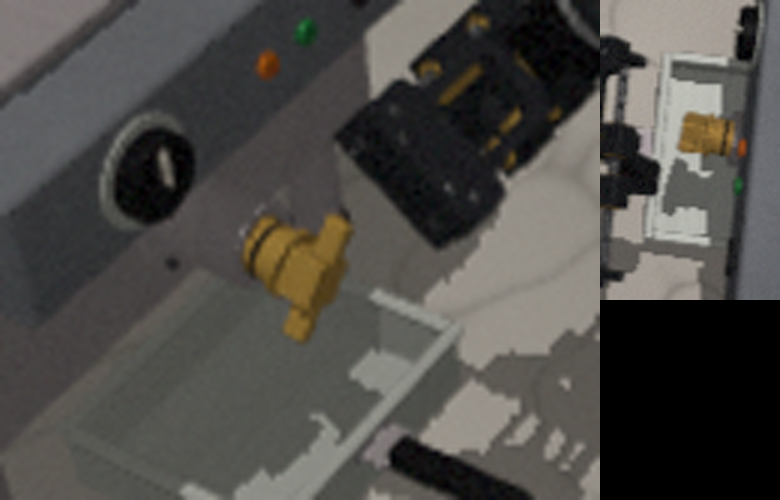

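Run:
```python
from plan import *
rows([tip(*p) for p in [(-34,-60,50),(-34,-60,14),(-34,-45,14),(-34,-37,16),(-34,-31,21),(-34,-26,26),(-34,-20,28),(-34,-18,28),(-34,-18,28)]])
rows([tip(*p) for p in [(-36,-40,28),(-50,-50,55),(-70,-50,62),(-70,-50,62)]])
```

```text
[[[-0.0248, -0.0125, 0.0404], [0.0, -0.0, 0.0]], [[0.0041, -0.0125, 0.0749], [0.0, -0.0, 0.0]], [[0.0041, 0.0063, 0.0749], [0.0, -0.0, 0.0]], [[0.0025, 0.0163, 0.073], [0.0, -0.0, 0.0]], [[-0.0015, 0.0238, 0.0682], [0.0, -0.0, 0.0]], [[-0.0056, 0.03, 0.0634], [0.0, -0.0, 0.0]], [[-0.0072, 0.0375, 0.0615], [0.0, -0.0, 0.0]], [[-0.0072, 0.04, 0.0615], [0.0, -0.0, 0.0]], [[-0.0072, 0.04, 0.0615], [0.0, -0.0, 0.0]]]
[[[0.002, -0.0275, -0.0016], [0.0, -0.0, 0.0]], [[-0.0063, -0.04, -0.0387], [0.0, -0.0, 0.0]], [[0.0072, -0.04, -0.0615], [0.0, -0.0, 0.0]], [[0.0072, -0.04, -0.0615], [0.0, -0.0, 0.0]]]
```

Request:
send_rows([
  [[-0.0248,-0.0125,0.0404],[0,0,0]],
  [[0.0041,-0.0125,0.0749],[0,0,0]],
  [[0.0041,0.0063,0.0749],[0,0,0]],
  [[0.0025,0.0163,0.073],[0,0,0]],
  [[-0.0015,0.0238,0.0682],[0,0,0]],
  [[-0.0056,0.03,0.0634],[0,0,0]],
  [[-0.0072,0.0375,0.0615],[0,0,0]],
  [[-0.0072,0.04,0.0615],[0,0,0]],
  [[-0.0072,0.04,0.0615],[0,0,0]],
])

```text
clock: 17.12
position: [516.4, -39.0, 227.0]
ee_rot: [0.698, 0.629, -0.254, 0.229]
wrist_force: [-0.1, 0.6, 0.1]
opening: 0.1
```

Request:
send_rows([
  [[0.002,-0.0275,-0.0016],[0,0,0]],
  [[-0.0063,-0.04,-0.0387],[0,0,0]],
  [[0.0072,-0.04,-0.0615],[0,0,0]],
  [[0.0072,-0.04,-0.0615],[0,0,0]],
])

```text
clock: 17.62
position: [489.1, 1.9, 260.9]
ee_rot: [0.697, 0.63, -0.252, 0.229]
wrist_force: [0.0, 0.3, -0.2]
opening: 0.3
```

```bash
python3 look.py 9; python3 ov.py 9 0 16
```

```text
17.62 pos [489.1   1.9 260.9] cmd [4.884e+02 2.000e-01 2.610e+02] rot err deg 0.25 J [-0.7   0.79  0.5   1.96  0.41  0.78 -0.72] F [ 0.   0.3 -0.2] op 0.3
tip in mouth frame -71.9 -49.3 61.8
```

View pics/ov9.png

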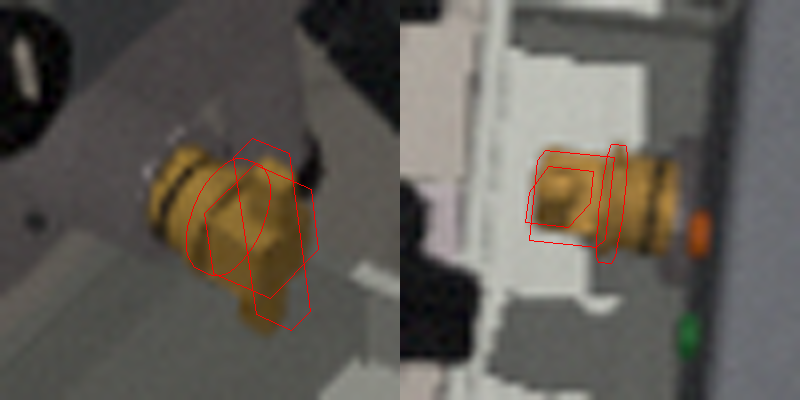

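Run:
```python
from plan import *
A=tip(-82,1,47);B=tip(-30,1,-15)
rows([A]*6); rows(lerp(A,B,5)+[B])
```

```text
[[[0.0235, 0.0638, 0.0047], [0.0, -0.0, 0.0]], [[0.0235, 0.0638, 0.0047], [0.0, -0.0, 0.0]], [[0.0235, 0.0638, 0.0047], [0.0, -0.0, 0.0]], [[0.0235, 0.0638, 0.0047], [0.0, -0.0, 0.0]], [[0.0235, 0.0638, 0.0047], [0.0, -0.0, 0.0]], [[0.0235, 0.0638, 0.0047], [0.0, -0.0, 0.0]]]
[[[0.0, -0.0, 0.0202], [0.0, -0.0, 0.0]], [[0.0, -0.0, 0.0405], [0.0, -0.0, 0.0]], [[0.0001, -0.0, 0.0607], [0.0, -0.0, 0.0]], [[0.0001, -0.0, 0.0809], [0.0, -0.0, 0.0]], [[0.0001, -0.0, 0.1012], [0.0, -0.0, 0.0]], [[0.0001, -0.0, 0.1012], [0.0, -0.0, 0.0]]]
```

Request:
send_rows([
  [[0.0235,0.0638,0.0047],[0,0,0]],
  [[0.0235,0.0638,0.0047],[0,0,0]],
  [[0.0235,0.0638,0.0047],[0,0,0]],
  [[0.0235,0.0638,0.0047],[0,0,0]],
  [[0.0235,0.0638,0.0047],[0,0,0]],
  [[0.0235,0.0638,0.0047],[0,0,0]],
], hand=0.3)

```text
clock: 18.48
position: [540.1, 6.8, 246.2]
ee_rot: [0.698, 0.629, -0.254, 0.229]
wrist_force: [0.5, -0.0, 0.7]
opening: 56.6
```

Request:
send_rows([
  [[0,0,0.0202],[0,0,0]],
  [[0,0,0.0405],[0,0,0]],
  [[0,0,0.0607],[0,0,0]],
  [[0,0,0.0809],[0,0,0]],
  [[0,0,0.1012],[0,0,0]],
  [[0,0,0.1012],[0,0,0]],
])

```text
clock: 19.23
position: [534.3, -45.7, 183.7]
ee_rot: [0.698, 0.629, -0.255, 0.229]
wrist_force: [0.2, 0.2, 0.5]
opening: 57.1
```

```bash
python3 look.py 10;  python3 ov.py 10 0 16
```

```text
19.23 pos [534.3 -45.7 183.7] cmd [535.  -44.9 184. ] rot err deg 0.13 J [-0.58  0.96  0.5   1.89  0.43  0.65 -0.71] F [0.2 0.2 0.5] op 57.1
tip in mouth frame -29.1 0.2 -15.3
```

View pics/ov10.png

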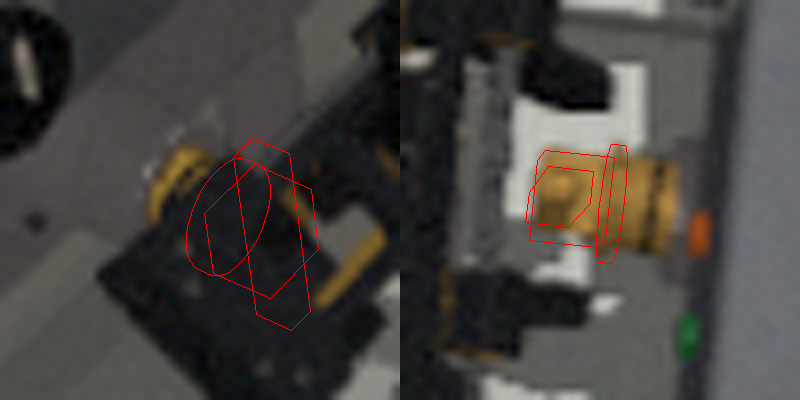

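Request:
send_rows([
  [[0,0,0],[0,0,0]],
  [[0,0,0],[0,0,0]],
  [[0,0,0],[0,0,0]],
  [[0,0,0],[0,0,0]],
  [[0,0,0],[0,0,0]],
  [[0,0,0],[0,0,0]],
], hand=-1)

```text
clock: 20.08
position: [535.2, -44.8, 184.1]
ee_rot: [0.698, 0.629, -0.254, 0.229]
wrist_force: [0.9, 2.3, 3.3]
opening: 26.3
```

```bash
python3 look.py 11;  python3 ov.py 11 0 16
python3 - <<'E'
from plan import *
A=load();r=A[1]
x=wv((-1,0,0))
rows(lerp(A,(A[0]+x*75,r),10))
E
```

```text
20.07 pos [535.2 -44.8 184.1] cmd [535.  -44.9 184. ] rot err deg 0.04 J [-0.58  0.96  0.5   1.89  0.43  0.65 -0.71] F [0.9 2.3 3.3] op 26.3
tip in mouth frame -30.2 1.2 -15.0
[[[0.0072, 0.0, -0.006], [0.0, 0.0, 0.0]], [[0.0144, 0.0, -0.0121], [0.0, 0.0, 0.0]], [[0.0215, 0.0, -0.0181], [0.0, 0.0, 0.0]], [[0.0287, 0.0, -0.0241], [0.0, 0.0, 0.0]], [[0.0359, 0.0, -0.0301], [0.0, 0.0, 0.0]], [[0.0431, 0.0, -0.0362], [0.0, 0.0, 0.0]], [[0.0503, 0.0, -0.0422], [0.0, 0.0, 0.0]], [[0.0575, 0.0, -0.0482], [0.0, 0.0, 0.0]], [[0.0646, 0.0, -0.0542], [0.0, 0.0, 0.0]], [[0.0718, 0.0, -0.0603], [0.0, 0.0, 0.0]]]
```

View pics/ov11.png

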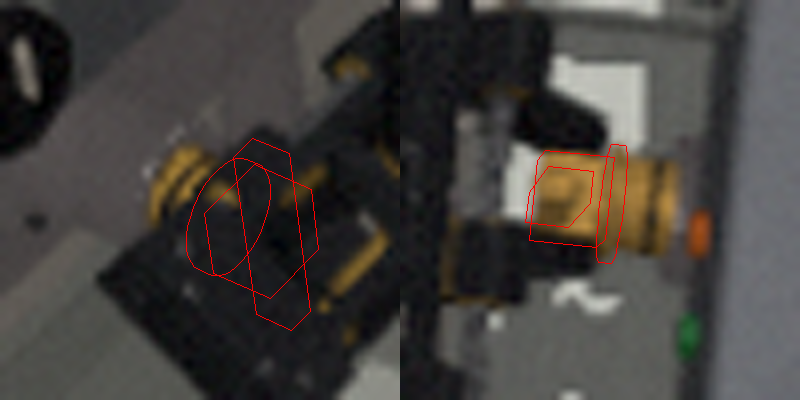

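Request:
send_rows([
  [[0.0072,0,-0.006],[0,0,0]],
  [[0.0144,0,-0.0121],[0,0,0]],
  [[0.0215,0,-0.0181],[0,0,0]],
  [[0.0287,0,-0.0241],[0,0,0]],
  [[0.0359,0,-0.0301],[0,0,0]],
  [[0.0431,0,-0.0362],[0,0,0]],
  [[0.0503,0,-0.0422],[0,0,0]],
  [[0.0575,0,-0.0482],[0,0,0]],
  [[0.0646,0,-0.0542],[0,0,0]],
  [[0.0718,0,-0.0603],[0,0,0]],
  [[0.0718,0,-0.0603],[0,0,0]],
])

```text
clock: 21.55
position: [543.0, 30.5, 183.8]
ee_rot: [0.698, 0.63, -0.254, 0.229]
wrist_force: [-0.6, 0.8, -3.0]
opening: 26.0
```

```bash
python3 look.py 12
```

```text
21.55 pos [543.   30.5 183.8] cmd [542.8  29.7 184. ] rot err deg 0.08 J [-0.67  0.96  0.45  1.8   0.36  0.78 -0.74] F [-0.6  0.8 -3. ] op 26.0
tip in mouth frame -105.9 1.1 -15.2
```

View pics/scene12.png

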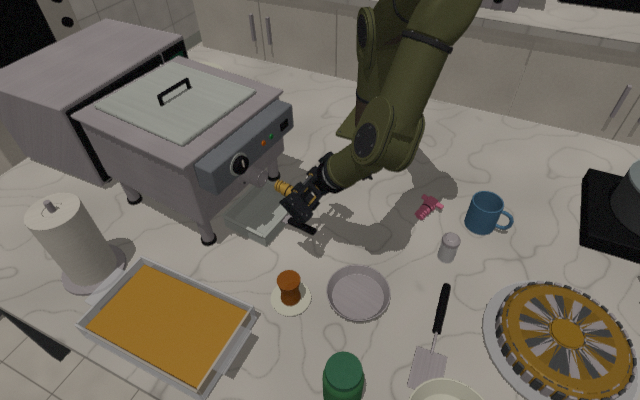

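View pics/top12.png

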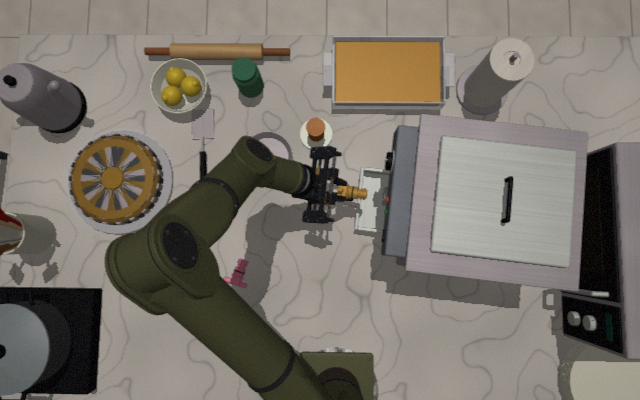

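```bash
cat >> plan.py <<'E'
MIDT=tool(40).inv().apply(wv((66.6,0,-36)))
def midpose(M,lean,roll):
    r=tool(lean,roll); return (np.array(M)-r.apply(MIDT),r)
E
python3 - <<'E'
from plan import *
print("glass",ray((317,128),"top",80),"saucer scene",ray((291,297),"scene",5),"turner",ray((203,150),"top",10),"jar",ray((247,78),"top",90))
im=cv2.imread("pics/top0.png")
p0,r0=load();print("mid now",p0+r0.apply(MIDT))
A=midpose((641,203,140),25,10);print(A[0])
L=lerp((p0,r0),A,10);rows(L+[A])
B=midpose((641,203,50),25,10);rows(lerp(A,B,5)+[B])
E
```

```text
glass [721.42653406  56.92023963  80.        ] saucer scene [721.92571058  65.32679262   5.        ] turner [672.0770832  390.30162591  10.        ] jar [859.12215472 253.01312129  90.        ]
mid now [535.91002764 -36.54397199 148.01187258]
[655.68559941 256.78058753 191.22051908]
[[[0.0222, 0.0111, -0.0198], [0.0023, 0.0042, -0.0015]], [[0.0443, 0.0222, -0.0396], [0.0047, 0.0083, -0.003]], [[0.0665, 0.0333, -0.0593], [0.007, 0.0125, -0.0045]], [[0.0887, 0.0444, -0.0791], [0.0094, 0.0166, -0.006]], [[0.1109, 0.0555, -0.0989], [0.0117, 0.0208, -0.0075]], [[0.133, 0.0666, -0.1187], [0.0141, 0.0249, -0.009]], [[0.1552, 0.0776, -0.1384], [0.0164, 0.0291, -0.0105]], [[0.1774, 0.0887, -0.1582], [0.0188, 0.0332, -0.012]], [[0.1995, 0.0998, -0.178], [0.0211, 0.0374, -0.0135]], [[0.2217, 0.1109, -0.1978], [0.0235, 0.0416, -0.015]], [[0.2217, 0.1109, -0.1978], [0.0235, 0.0416, -0.015]]]
[[[0.0093, 0.0039, 0.0201], [-0.0, -0.0, 0.0]], [[0.0187, 0.0079, 0.0402], [-0.0, -0.0, 0.0]], [[0.0281, 0.0118, 0.0603], [-0.0, -0.0, 0.0]], [[0.0374, 0.0157, 0.0804], [-0.0, -0.0, 0.0]], [[0.0468, 0.0196, 0.1005], [-0.0, -0.0, 0.0]], [[0.0468, 0.0196, 0.1005], [-0.0, -0.0, 0.0]]]
```

Request:
send_rows([
  [[0.0222,0.0111,-0.0198],[0.0023,0.0042,-0.0015]],
  [[0.0443,0.0222,-0.0396],[0.0047,0.0083,-0.003]],
  [[0.0665,0.0333,-0.0593],[0.007,0.0125,-0.0045]],
  [[0.0887,0.0444,-0.0791],[0.0094,0.0166,-0.006]],
  [[0.1109,0.0555,-0.0989],[0.0117,0.0208,-0.0075]],
  [[0.133,0.0666,-0.1187],[0.0141,0.0249,-0.009]],
  [[0.1552,0.0776,-0.1384],[0.0164,0.0291,-0.0105]],
  [[0.1774,0.0887,-0.1582],[0.0188,0.0332,-0.012]],
  [[0.1995,0.0998,-0.178],[0.0211,0.0374,-0.0135]],
  [[0.2217,0.1109,-0.1978],[0.0235,0.0416,-0.015]],
  [[0.2217,0.1109,-0.1978],[0.0235,0.0416,-0.015]],
])

```text
clock: 23.02
position: [656.0, 257.1, 190.6]
ee_rot: [0.71, 0.665, -0.217, 0.081]
wrist_force: [-0.5, -0.7, -2.6]
opening: 26.1
```

```bash
cat > look2.py <<'E'
import sys
from plant import arm,optics
from plan import *
o=arm.observe();r=R.from_quat(o["ee_rot"]);n=sys.argv[1]
print(round(o["clock"],2),"pos",np.round(o["position"],1),"J",np.round(o["joint_pos"],2),"F",np.round(o["wrist_force"],1),"op",round(o["opening"],1))
M=o["position"]+r.apply(MIDT);print("mid",M)
rp=r*tool(40).inv()  # plug rotation rel warmer axes
parts=plugsil(0,0);ims=[]
a=np.linspace(0,2*np.pi,40);parts.append(np.c_[0*a+48-235,15*np.cos(a),15*np.sin(a)+150])
for c,(u0,u1,v0,v1) in(("scene",(290,430,190,340)),("top",(210,350,110,210))):
    im=optics.read_camera(c)["frame"][:,:,::-1].copy();cv2.imwrite(f"pics/{c}{n}.png",im)
    I=cv2.resize(im[v0:v1,u0:u1],None,fx=3.5,fy=3.5,interpolation=cv2.INTER_CUBIC);ims.append(I.copy())
    if len(sys.argv)>2:
      for p in parts:
        q=p+np.array([235-11,0,-150]); q=np.array([M+rp.apply(wv(v)) for v in q])
        u=(proj(q,c)+.5-np.array([u0,v0]))*3.5
        cv2.polylines(ims[-1],[cv2.convexHull(u.astype(np.float32)).astype(int)],True,(0,0,255),1)
h=max(i.shape[0] for i in ims[:2]);ims=[np.vstack([i,np.zeros((h-i.shape[0],i.shape[1],3),np.uint8)]) for i in ims]
out=np.hstack(ims);s=min(1,800/out.shape[1]);cv2.imwrite(f"pics/w{n}.png",cv2.resize(out,None,fx=s,fy=s,interpolation=cv2.INTER_AREA))
E
python3 look2.py 13 ov
```

```text
23.02 pos [656.  257.1 190.6] J [-0.61  1.11  0.22  1.03  0.08  1.39 -0.57] F [-0.5 -0.7 -2.6] op 26.1
mid [641.30810517 203.35174786 139.36937817]
```

View pics/w13.png

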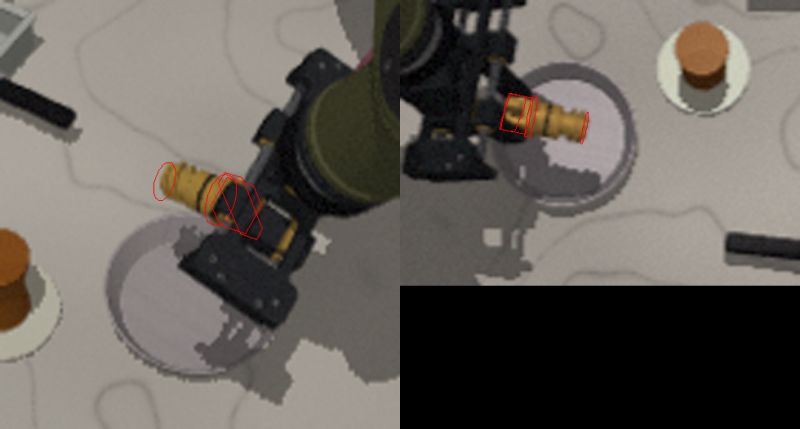

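Request:
send_rows([
  [[0.0093,0.0039,0.0201],[0,0,0]],
  [[0.0187,0.0079,0.0402],[0,0,0]],
  [[0.0281,0.0118,0.0603],[0,0,0]],
  [[0.0374,0.0157,0.0804],[0,0,0]],
  [[0.0468,0.0196,0.1005],[0,0,0]],
  [[0.0468,0.0196,0.1005],[0,0,0]],
])

```text
clock: 23.88
position: [654.5, 256.3, 99.0]
ee_rot: [0.709, 0.665, -0.219, 0.08]
wrist_force: [0.4, 0.4, -2.9]
opening: 26.0
```

```bash
python3 look2.py 14 ov
python3 - <<'E'
from plan import *
p,r=load();B=(p,r);C=midpose((641,203,33),25,10);rows(lerp(B,C,5)+[C])
E
```

```text
23.88 pos [654.5 256.3  99. ] J [-0.61  1.22  0.21  1.05  0.07  1.27 -0.6 ] F [ 0.4  0.4 -2.9] op 26.0
mid [639.65263919 202.46438181  47.84714378]
[[[0.0018, 0.0007, 0.0038], [-0.0, -0.0, 0.0]], [[0.0035, 0.0015, 0.0076], [-0.0, -0.0, 0.0]], [[0.0053, 0.0022, 0.0114], [-0.0, -0.0, 0.0]], [[0.007, 0.0029, 0.0151], [-0.0, -0.0, 0.0]], [[0.0088, 0.0037, 0.0189], [-0.0, -0.0, 0.0]], [[0.0088, 0.0037, 0.0189], [-0.0, -0.0, 0.0]]]
```

View pics/w14.png

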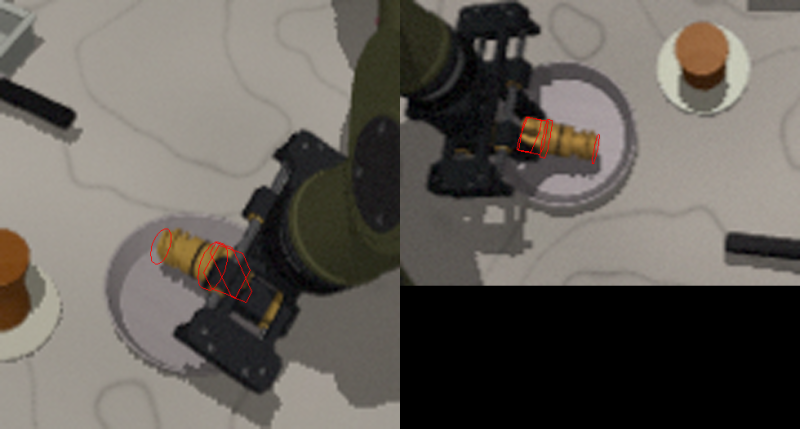

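Request:
send_rows([
  [[0.0018,0.0007,0.0038],[0,0,0]],
  [[0.0035,0.0015,0.0076],[0,0,0]],
  [[0.0053,0.0022,0.0114],[0,0,0]],
  [[0.007,0.0029,0.0151],[0,0,0]],
  [[0.0088,0.0037,0.0189],[0,0,0]],
  [[0.0088,0.0037,0.0189],[0,0,0]],
])

```text
clock: 24.72
position: [655.8, 256.7, 84.7]
ee_rot: [0.71, 0.665, -0.217, 0.081]
wrist_force: [-0.4, -0.3, 0.8]
opening: 26.0
```

```bash
python3 look2.py 15
```

```text
24.73 pos [655.8 256.7  84.7] J [-0.61  1.23  0.21  1.05  0.07  1.25 -0.6 ] F [-0.4 -0.3  0.8] op 26.0
mid [641.1081914  202.93881259  33.50766705]
```

View pics/w15.png

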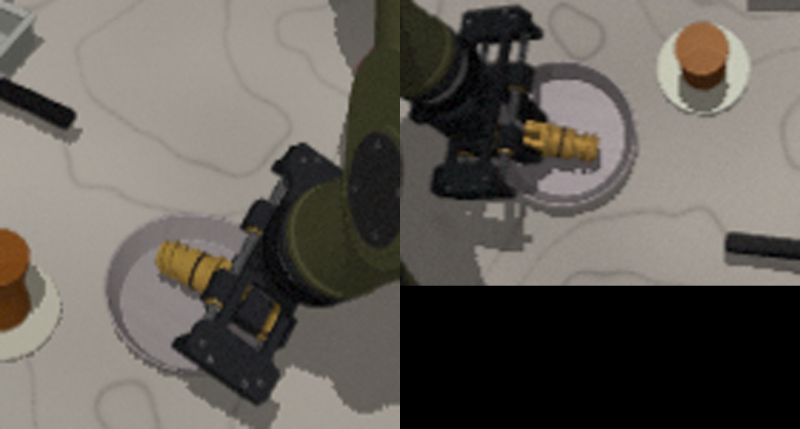

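Request:
send_rows([
  [[0,0,0],[0,0,0]],
  [[0,0,0],[0,0,0]],
  [[0,0,0],[0,0,0]],
  [[0,0,0],[0,0,0]],
  [[0,0,0],[0,0,0]],
], hand=0.05)

```text
clock: 25.45
position: [655.7, 256.7, 84.2]
ee_rot: [0.71, 0.665, -0.217, 0.081]
wrist_force: [1.2, 0.3, -0.9]
opening: 46.2
```

```bash
python3 look2.py 16
```

```text
25.45 pos [655.7 256.7  84.2] J [-0.61  1.23  0.21  1.05  0.07  1.25 -0.6 ] F [ 1.2  0.3 -0.9] op 46.2
mid [640.99529109 202.93323974  32.9786406 ]
```

View pics/w16.png

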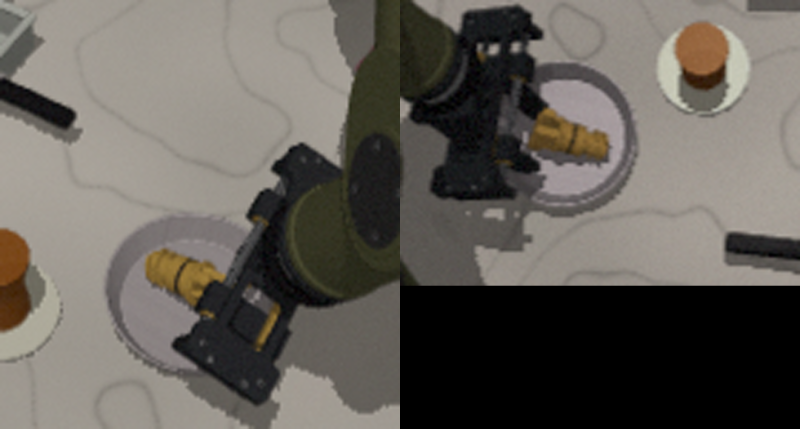

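Request:
send_rows([
  [[0,0,-0.007],[0,0,0]],
  [[0,0,-0.014],[0,0,0]],
  [[0,0,-0.021],[0,0,0]],
  [[0,0,-0.028],[0,0,0]],
  [[0,0,-0.035],[0,0,0]],
  [[0,0,-0.045],[0,0,0]],
  [[0,0,-0.06],[0,0,0]],
  [[0,0,-0.08],[0,0,0]],
  [[0,0,-0.11],[0,0,0]],
  [[0,0,-0.15],[0,0,0]],
  [[0,0,-0.15],[0,0,0]],
])

```text
clock: 26.92
position: [681.1, 307.0, 194.3]
ee_rot: [0.71, 0.666, -0.214, 0.082]
wrist_force: [-0.4, 0.9, -0.2]
opening: 46.0
```

```bash
python3 look2.py 17
python3 - <<'E'
from plant import nets
import numpy as np
for c in("scene","top"):
    for q in("dish","pan","plug"): print(c,q,[(round(r["score"],2),np.round(r["rect"]).tolist()) for r in nets.find_in(q,c)][:3])
E
```

```text
26.93 pos [681.1 307.  194.3] J [-0.63  1.19  0.22  0.79  0.06  1.55 -0.59] F [-0.4  0.9 -0.2] op 46.0
mid [666.80701339 253.37552819 142.78041548]
scene dish [(0.8, [326.0, 266.0, 385.0, 321.0]), (0.73, [70.0, 55.0, 292.0, 245.0])]
scene pan [(0.64, [220.0, 184.0, 317.0, 245.0]), (0.34, [334.0, 286.0, 369.0, 317.0])]
scene plug [(0.85, [416.0, 191.0, 443.0, 219.0]), (0.67, [222.0, 182.0, 319.0, 246.0]), (0.63, [333.0, 279.0, 367.0, 318.0])]
top dish [(0.82, [243.0, 136.0, 293.0, 179.0])]
top pan [(0.69, [325.0, 166.0, 390.0, 235.0])]
top plug [(0.83, [254.0, 138.0, 285.0, 155.0]), (0.48, [236.0, 259.0, 249.0, 269.0])]
```

View pics/w17.png

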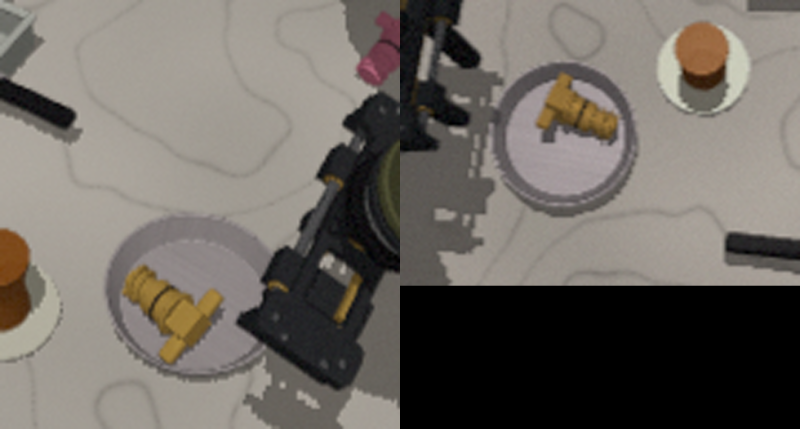

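View pics/scene17.png

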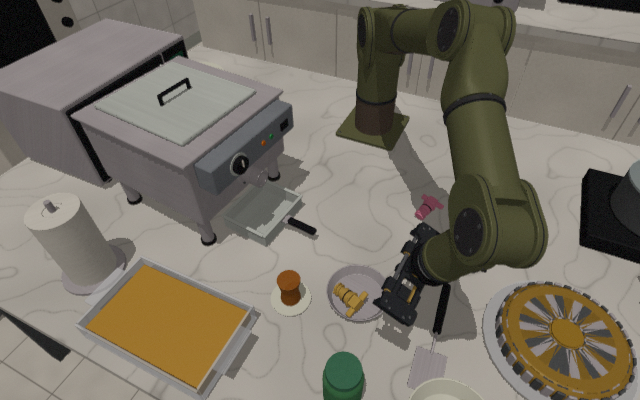

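Run:
```python
from plan import *
a=cv2.imread("pics/scene17.png");b=cv2.imread("pics/top17.png")
A=cv2.resize(a[260:330,320:390],None,fx=5.7,fy=5.7,interpolation=cv2.INTER_CUBIC);B=cv2.resize(b[125:190,235:300],None,fx=6.14,fy=6.14,interpolation=cv2.INTER_CUBIC)
cv2.imwrite("pics/z17.png",np.hstack([A,B]))
```

```text
(no output)
```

View pics/z17.png

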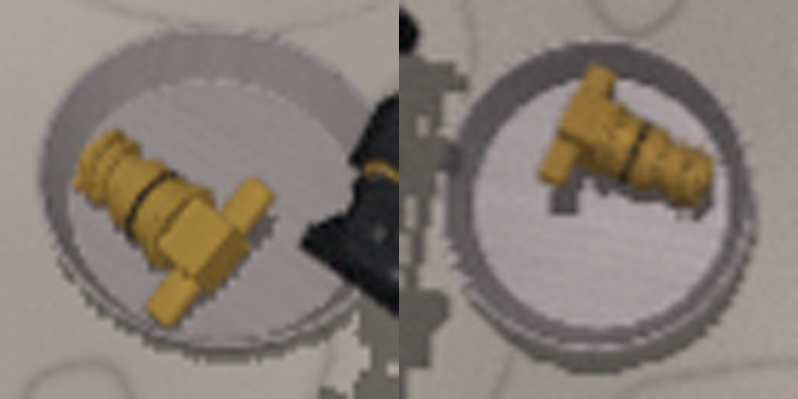

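Run:
```python
from plan import *
from plant import optics,arm
c=wp((-220,0,0));P=np.array([c[0],c[1],W[2]])
ims=[]
for n,(u0,u1,v0,v1) in(("scene",(210,330,165,255)),("top",(315,405,150,240))):
    im=optics.read_camera(n)["frame"][:,:,::-1].copy();old=cv2.imread(f"pics/{n}17.png")
    b=(slice(270,330),slice(322,372)) if n=="scene" else (slice(130,165),slice(250,290))
    print(n,"plug-area change",np.abs(im[b].astype(int)-old[b]).mean())
    I=cv2.resize(im[v0:v1,u0:u1],None,fx=4,fy=4,interpolation=cv2.INTER_CUBIC)
    for L in([(70,85,45),(-70,85,45),(-70,-85,45),(70,-85,45)],[(-85,10,41),(-170,10,41),(-170,-10,41),(-85,-10,41)]):
        u=(proj(pose(P,L),n)+.5-np.array([u0,v0]))*4;cv2.polylines(I,[u.astype(int)],True,(0,0,255),1)
    ims.append(I[:360])
cv2.imwrite("pics/pan18.png",cv2.resize(np.hstack(ims),None,fx=.9,fy=.9))
o=arm.observe();print(o["clock"],o["wrist_force"])
```

```text
scene plug-area change 1.2257777777777779
top plug-area change 1.957857142857143
27.425 [ 0.67866533 -0.25644593  0.2696157 ]
```

View pics/pan18.png

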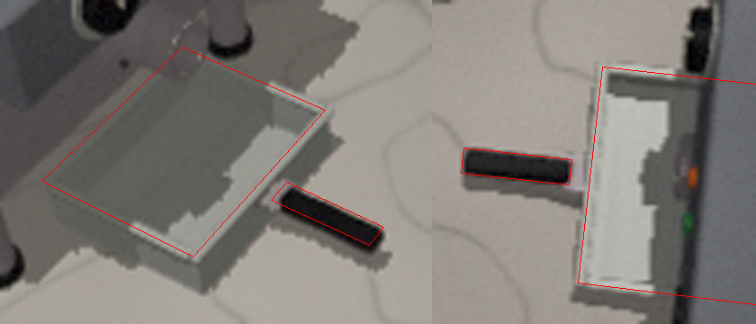

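Pan sits as planned (overlay within about 1–2 px in both views), the plug is still, and the gripper is clear of everything. Handing in.

```bash
python3 -c "
from plant import arm
print(arm.close_job())"
```

```text
the job is handed in; nothing more can be done
None
```

The job is handed in: the pan stands under the spout and the brass plug lies at rest in the steel dish. The system gave no verdict, so this rests on my own checks at about 27 s of the 72 s allowed.

- **Pan:** I gripped it by the handle and slid it in. The drain mouth is about 15 mm from the pan's centre along its x, against a limit of 50 mm. The planned outline matches the pan within 1–2 px in both cameras.
- **Unscrewing:** I pushed the wings round one full turn anticlockwise with closed fingertips. One push on the third pass slipped over a wing tip, with about 23 N at the wrist (limit 120 N). I repeated it lower and it worked.
- **Plug:** I gripped the hub at its 26 mm flats, drew it 75 mm straight out and lowered it into the dish until it touched. When I opened the jaws it toppled gently against a finger onto its side.
- **Last checks:** The plug's middle is about 30 mm from the dish axis (limit 50 mm), accurate to a few millimetres. It did not move between the last two pictures. The gripper was clear of everything, and the glass and pan looked undisturbed. I did not measure the bystanders' positions at the end, and the arm hid part of the area around the mug, salt and turner.

The camera calibration differed from what I saw by about 1 px (2–3 mm), and I allowed for that.

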